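# Bring a kiln post to the mouth of its tube

### The arm

A 6-joint arm with a two-finger parallel gripper is mounted at the origin on the work surface. World frame = base frame: x ahead of the robot, y to its left, z up, the work surface at z = 0. Lengths are in m, angles in rad, forces in N, time in s.
With the tool pointing down it reaches from about 0.3 to 0.875 m from the base axis. Payload 6.4 kg.
Tool frame: the origin (TCP) lies midway between the tips of the shut fingers; the grasp point (between the pads) lies 19 mm behind it (ctrl.hold_point_z is the distance from the TCP to the grasp point, in m); z points along the fingers, y is the line along which they close (so a half turn about z gives the same grasp; the last joint's range is limited). The gripper opens to 85 mm and grips with 20 to 120 N. Pads are 22 mm wide; open, the fingers measure 114 mm over their backs; the gripper's body (76 mm by 85 mm) begins 54 mm behind the grasp point. The pads swing forward as they close: fully open they stand 13 mm farther back than shut.
Start: joints at [-1.548, 0.181, 1.607, -0, 1.354, -0.206], TCP at [0.13, -0.56, 0.193] pointing down, gripper open.
Joint ranges: [-2.99, 2.99], [-0.89, 2.07], [0.3, 2.58], [-1.14, 4.28], [0, 2.63], [-3.12, 3.12]. Speed limits (rad/s): [2.57, 2.57, 3.01, 3.14, 3.14, 3.14].

### API

Orientations are given as a unit quaternion [w, x, y, z].
In Python, from bench import ctrl gives the robot as it stands.
- The arm moves only by the tool carry_out, never from a script. Its argument "plan" is text: rows parted by semicolons, each of 6 numbers parted by spaces: the shift along the tool's x, y, z as a fraction of full scale, then the turn, a rotation vector about the tool's x, y, z as a fraction of full scale. A call has exactly 8 rows; each row shifts and turns the commanded pose from where the row before left it, along the tool's axes as they then stand; what a row does not reach is not made up. Full scale, the value 1, is 40 mm for a shift and 0.1 rad for a turn. A row lasts 1/12 s, in which the tool goes at most 41.7 mm and 7.16 degrees, less where a joint would pass 70% of its speed; a pose out of reach is approached as far as the arm can. A call with a number of a shift or a turn outside -1 to 1 is refused whole. A call with a gripper value outside its range is refused whole. "claw" is the gripper's target within -1 to 1 (shut at 1, half-way at 0, fully open at -1), set as the call begins (left out, the last holds). The fingers move at their own pace and stop on an object; the grip force is fixed at half the most. Time passes only in rows, so rows that do not move let the fingers close, or fill a call up. It gives the time, the measured TCP pose, the force, the opening and the grip force at its end, in the units of the state.
- ctrl.get_obs(): the state, without advancing time (a new reading comes with each control period).
- ctrl.camera(name): name is "side" or "top"; returns a dict with "pixels" (420x560x3 uint8, red, green, blue), "mtx" (3x3 intrinsics, pixels), "R" (3x3) and "t" (3): a world point X has camera coordinates R X + t. Camera axes: x right, y down, z forward; pixel columns grow to the right and rows downward; lengths in m; the calibration is good to about 2 mm. A picture is of the moment at which its call begins. There is no depth.
- ctrl.hand_in(): hands the job in; it is judged then, once.
The state is a dict: "time_s": time; "q": joint angles; "dq": joint speeds; "joint_efforts": joint torques, N m; "eef_pos": TCP position; "eef_rot": TCP orientation; "wrist_force": force on the tool from outside, world axes, zero at the start; "torque": the same for the moment, N m; "opening": opening from 0.0 (shut) to 1.0 (fully open); "grasp_force": force on a finger pad.
Only numpy, scipy, OpenCV 4.12 (cv2) and the standard library are available. Lean on these libraries where they do the work, as an engineer would, in place of code of your own. Each camera call takes 0.05 s, during which the arm holds its last target. There are 200 camera calls.

### The job

Get the next kiln post ready to hand. Lay the standing cardboard tube in the sloping wooden cradle, mouth at the raised end and closed end no more than 15 mm short of the low end stop, and let go; then take the tube up again (best around its middle) and tip its mouth down just until the first post slides out to show about 20 mm past the rim (at least 10, no more than 30; it must not fall out). Lay the tube back in the cradle the same way with the post still showing, let go, and leave the mug, bowl and beaker where they are.

Things in the scene. Friction and masses are not known exactly. Their poses are not given: they have to be found in the camera images.
- tube: round cardboard tube 200 mm long, 52 mm outside and 44 mm inside diameter, foot closed, about 150 g empty; starts upright, mouth up. Origin: centre of the foot's underside; z axis runs to the mouth. Two posts stand end on end in it; both slide once the mouth points 20 to 33 degrees below level (friction varies); squeezed hard (over 60 N) it shudders and they creep at half that; 40 N holds it
- tube_mouth (a point): centre of the tube's open mouth, level with the rim, 200 mm from the foot
- upper_post: white ceramic kiln post, a cylinder 32 mm in diameter, 75 mm long, about 100 g, the one nearer the mouth (first to come out); an identical one lies below it. Origin: centre of its inner end face, z axis towards the tube's mouth
- upper_post_end (a point): centre of this post's outer end face (towards the mouth); at the start it lies 44 mm inside the rim
- cradle: wooden cradle fixed to the bench: board 90 x 230 x 18 mm with two V saddles (under 52 mm wide, 16 mm long, 35 and 155 mm up the slope from the end stop) that carry the tube 6 degrees off level, mouth end high; the tube's middle stays free. Origin: centre of the board's underside; its y axis points level from the low end stop to the raised end
- cradle_foot (a point): where the centre of the tube's foot lies when the tube rests in the saddles with its foot touching the end stop, 58 mm above the bench
- cradle_high (a point): where the centre of the tube's mouth lies then, 200 mm up the slope from cradle_foot, 79 mm above the bench
- mug: blue mug, 95 mm high, 84 mm in diameter, a bystander on the far side of the bench; origin at the centre of its underside
- bowl: brown bowl, 55 mm high, 120 mm in diameter, a bystander; origin at the centre of its underside
- beaker: grey beaker, 85 mm high, 74 mm in diameter, a bystander; origin at the centre of its underside
Not all that is in view belongs to the job. There is more than one size of the tube; the job needs the middle-sized.

How it is judged:
By the outcome, as a careful person would: the job done as asked, in the order asked, and still so for the second after the job is handed in, with the robot touching nothing.
It also fails if it takes over 72 s, if anything falls off the work surface, if the arm or the gripper's body presses on something with over 40 N, if the wrist force passes 120 N, or if a joint passes its speed limit or range.

## Working session

There is one attempt and no reset: what is moved stays moved. The work goes in short steps, Python scripts to look and compute and a tool call to move; the robot and the scene stay as the last step left them, time stands still between calls to the robot, and variables do not carry over. Pictures are saved under pics/ and viewed, at most 10 in all, crops included, and the job is handed in when it is done.

Besides the shell and the picture viewer there is one more tool, called as name(argument=value, ...), one argument or row to a line, values as JSON. carry_out: Moves the arm, as the interface text tells. Shift numbers are shares of 40 mm and turn numbers shares of 0.1 rad, none past 1 either way. Its arguments: {"type":"object","properties":{"plan":{"type":"string"},"claw":{"type":"number"}},"required":["plan"]}

```bash
ls; mkdir -p pics
python3 - <<'E'
from bench import ctrl
import cv2,pickle
for n in("side","top"):
    c=ctrl.camera(n); cv2.imwrite(f"pics/{n}0.png",c["pixels"][:,:,::-1]); pickle.dump(c,open(n+"0.pkl","wb"))
    print(n,c["mtx"].round(1).tolist(),c["R"].round(3).tolist(),c["t"].round(3).tolist(), (-c["R"].T@c["t"]).round(3))
o=ctrl.get_obs();print(o, ctrl.hold_point_z)
E
```

```text
pics
side [[395.5, 0.0, 287.6], [0.0, 395.5, 207.9], [0.0, 0.0, 1.0]] [[-0.682, -0.731, 0.021], [-0.383, 0.332, -0.862], [0.623, -0.596, -0.507]] [0.378, 0.328, 0.689] [-0.045  0.578  0.623]
top [[454.9, 0.0, 273.1], [0.0, 454.9, 210.9], [0.0, 0.0, 1.0]] [[0.007, -1.0, -0.007], [-0.993, -0.006, -0.114], [0.114, 0.007, -0.993]] [-0.005, 0.577, 0.966] [ 0.463 -0.008  1.026]
{'time_s': 0.1, 'q': array([-1.54830648e+00,  1.81485070e-01,  1.60788803e+00, -4.88120704e-05,
        1.35378051e+00, -2.06290087e-01]), 'dq': array([-2.83277976e-05, -4.71782592e-04, -2.73860181e-03,  9.92718188e-04,
       -3.08423142e-03,  4.37950632e-04]), 'joint_efforts': array([ 2.74073609e-04, -4.45876336e+01, -3.52238774e+01, -2.98051527e-04,
        4.11949412e-03,  1.14955819e-05]), 'eef_pos': array([ 0.13039707, -0.55946082,  0.19197363]), 'eef_rot': array([-7.79369795e-04,  9.93463694e-01,  1.14145868e-01,  4.78960490e-05]), 'wrist_force': array([-0.26853626, -0.46080236, -1.31404365]), 'torque': array([0.02511169, 0.03238972, 0.0192019 ]), 'grasp_force': 0.0, 'opening': 0.9942204502654429} 0.0187
```

View pics/side0.png

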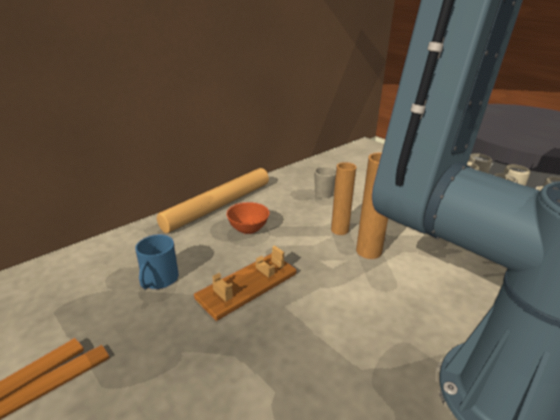

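View pics/top0.png

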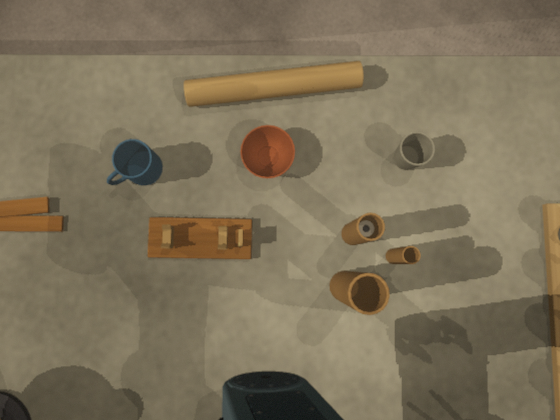

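The top view shows the cradle at cols 148–252, rows 218–259, with its end stop near col 240 on the right, so the raised end points to +y. Three tubes stand upright: the middle one (post visible, rim ~(370,228)), the small one (~(405,255)) and the large one (~(368,293)). Next I'll measure them.

```bash
cat > h.py <<'E'
import numpy as np,cv2,pickle
def ray(c,u,v):
    d=np.linalg.inv(c["mtx"])@np.array([u,v,1.]); o=-c["R"].T@c["t"]; return o,c["R"].T@d
def onz(c,u,v,z):
    o,d=ray(c,u,v); return o+d*(z-o[2])/d[2]
def proj(c,X):
    p=c["mtx"]@(c["R"]@np.array(X,float)+c["t"]); return p[:2]/p[2]
E
python3 - <<'E'
from h import *
c=pickle.load(open("top0.pkl","rb"));s=pickle.load(open("side0.pkl","rb"))
im=c["pixels"][:,:,::-1]
a=cv2.resize(im[200:320,140:260],None,fx=4,fy=4,interpolation=2);b=cv2.resize(im[200:320,320:430],None,fx=3,fy=3,interpolation=2)
si=s["pixels"][:,:,::-1];d=cv2.resize(si[150:270,300:400],None,fx=2.2,fy=2.2)
W=np.zeros((480,800,3),np.uint8);W[:480,:480]=a;
W[:360,480:800]=b[:360,:320]
cv2.imwrite("pics/crop.png",W)
for u,v,z in[(384,228,.2),(357,228,.2),(370,216,.2),(370,241,.2),(350,230,0)]: print((u,v),onz(c,u,v,z).round(3))
for u,v in[(148,218),(252,218),(252,259),(148,259)]: print("cr",onz(c,u,v,.018).round(3))
for u,v in[(355,164),(334,164),(342,235),(360,256),(383,256)]: print("side",onz(s,u,v,0.2 if v<200 else 0).round(3))
E
```

```text
(384, 228) [ 0.528 -0.204  0.2  ]
(357, 228) [ 0.527 -0.155  0.2  ]
(370, 216) [ 0.55  -0.179  0.2  ]
(370, 241) [ 0.504 -0.178  0.2  ]
(350, 230) [ 0.539 -0.174  0.   ]
cr [0.561 0.278 0.018]
cr [0.563 0.046 0.018]
cr [0.472 0.045 0.018]
cr [0.47  0.275 0.018]
side [ 0.525 -0.209  0.2  ]
side [ 0.561 -0.167  0.2  ]
side [ 0.511 -0.168  0.   ]
side [ 0.418 -0.129  0.   ]
side [ 0.378 -0.174  0.   ]
```

View pics/crop.png

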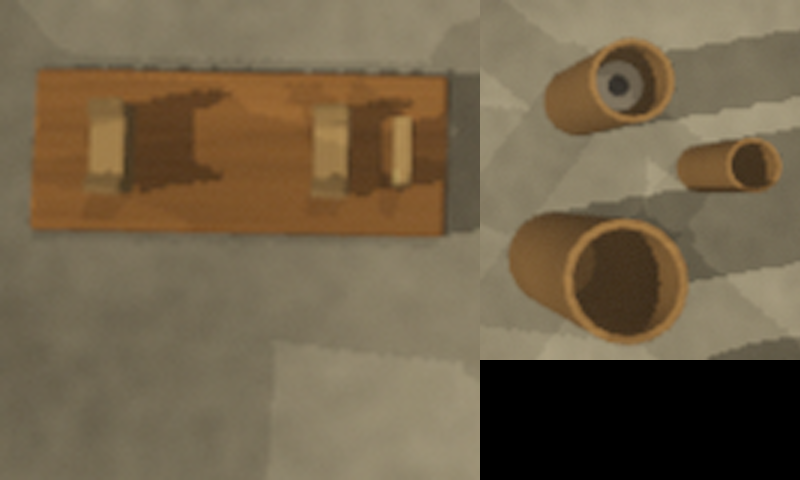

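Run:
```python
from h import *
c=pickle.load(open("top0.pkl","rb"))
for n,u,v,z in[("mid",371,227,.2),("small",411.3,254.5,.12),("smallbase",393,255.5,0),("big",368.7,294,.25),("bigbase",346,290,0)]: print(n,onz(c,u,v,z).round(3))
P=[onz(c,u,v,.018)[:2] for u,v in[(149.2,217.2),(251.6,218.5),(251.6,258.9),(148,257.4)]]
print(np.mean(P,0).round(4),[ (P[0]-P[1]).round(4),(P[3]-P[2]).round(4)])
# end stop top inner face, saddles
for u,v in[(140+392/4,200+150/4),(140+411/4,200+150/4),(140+331/4,237.5),(140+106/4,236)]: print(onz(c,u,v,.05).round(3))
```

```text
mid [ 0.529 -0.18   0.2  ]
small [ 0.482 -0.276  0.12 ]
smallbase [ 0.482 -0.27   0.   ]
big [ 0.413 -0.164  0.25 ]
bigbase [ 0.405 -0.164  0.   ]
[0.5175 0.1608] [array([0.0015, 0.2285]), array([0.0017, 0.2289])]
[0.517 0.074 0.05 ]
[0.517 0.064 0.05 ]
[0.517 0.107 0.05 ]
[0.519 0.228 0.05 ]
```

carry_out(
  plan="0 0 -1 0 0 0;0 0 -1 0 0 0;0 0 -1 0 0 0;0 0 -1 0 0 0;0 0 -1 0 0 0;0.5 -0.8 0 0 0 0;0.5 -0.8 0 0 0 0;0.5 -0.8 0 0 0 0",
  claw=-1,
)

```text
time_s: 0.77
eef_pos: [0.1672, -0.4521, 0.3928]
eef_rot: [0.0, 0.994, 0.114, 0.0]
wrist_force: [0.2, 0.4, 0.8]
opening: 0.996
grasp_force: 0.0
```

```bash
cat > log.py <<'E'
from bench import ctrl
import json
o=ctrl.get_obs()
open("log.txt","a").write(json.dumps([list(map(float,o[k])) for k in("q","eef_pos","eef_rot")])+"\n")
print(round(o["time_s"],2),o["q"].round(3),o["eef_pos"].round(4),o["eef_rot"].round(4),round(o["opening"],3),round(o["grasp_force"],1),o["wrist_force"].round(1),o["torque"].round(2))
E
python3 log.py
```

```text
0.77 [-1.464 -0.124  1.526  0.     1.739 -0.12 ] [ 0.1672 -0.4521  0.3928] [0.000e+00 9.935e-01 1.136e-01 1.000e-04] 0.996 0.0 [0.2 0.4 0.8] [-0.01  0.01  0.02]
```

carry_out(
  plan="0.5 -0.8 0 0.5 0.3 0.5;0.5 -0.8 0 0.5 0.3 0.5;0.5 -0.8 0 0.5 0.3 0.5;0.5 -0.8 0 0.5 0.3 0.5;0.5 -0.8 0 0 0 0;0.5 -0.8 0 0 0 0;0 0 0 0 0 0;0 0 0 0 0 0",
)

```text
time_s: 1.43
eef_pos: [0.2641, -0.2509, 0.4238]
eef_rot: [-0.105, 0.993, 0.015, 0.048]
wrist_force: [-0.3, -1.2, -0.6]
opening: 0.999
grasp_force: 0.0
```

```bash
python3 log.py
```

```text
1.43 [-1.253 -0.321  1.645  0.168  1.985  0.341] [ 0.2641 -0.2509  0.4238] [-0.1047  0.9932  0.0155  0.0482] 0.999 0.0 [-0.3 -1.2 -0.6] [-0.05  0.06 -0.05]
```

```bash
cat >> h.py <<'E'
from scipy.spatial.transform import Rotation as Ro
from scipy.optimize import least_squares
import json
S4=1
def fk(q,p):
    h,s,a,e,b,w,c=p; f=Ro.from_euler
    A=f('z',q[0]); B=A*f('y',q[1]); D=B*f('y',q[2]); E=D*f('z',S4*q[3]); F=E*f('y',q[4])
    x=A.apply([0,s,h])+B.apply([0,0,a])+D.apply([e,0,b])+F.apply([w,0,c])
    return x,F*f('z',q[5])*f('z',np.pi/2)
def load():
    L=[json.loads(l) for l in open("log.txt")]
    return [(np.array(q),np.array(x),Ro.from_quat(np.roll(r,-1))) for q,x,r in L]
def fit():
    L=load(); r=least_squares(lambda p:np.concatenate([fk(q,p)[0]-x for q,x,_ in L]+[.003*(p-p0)]),p0)
    return r.x
p0=np.array([.3,.1,.4,0,.4,0,.2])
def ik(x,R,p,q0):
    lo=np.array([-2.99,-.89,.3,-1.14,0,-3.12]);hi=np.array([2.99,2.07,2.58,4.28,2.63,3.12])
    def f(q):
        X,Q=fk(q,p); return np.r_[(X-x)*5,(R.inv()*Q).as_rotvec()]
    best=None
    for s in [q0]+[np.random.default_rng(i).uniform(lo,hi) for i in range(25)]:
        r=least_squares(f,np.clip(s,lo+1e-3,hi-1e-3),bounds=(lo,hi))
        k=r.cost*1e4+np.abs(r.x-q0).max()
        if best is None or k<best[0]: best=(k,r.x,r.cost)
    return best[1],best[2]
E
python3 - <<'E'
import h; from h import *
o=[-1.54830648e+00,1.81485070e-01,1.60788803e+00,-4.88120704e-05,1.35378051,-.20629],[0.13039707,-0.55946082,0.19197363],[-7.79e-04,.993463694,.114145868,0]
open("log.txt","a").write(json.dumps(o)+"\n")
for s in(1,-1):
    h.S4=s; print(s,[np.degrees((fk(q,p0)[1].inv()*R).magnitude()).round(2) for q,x,R in load()])
E
```

```text
1 [np.float64(0.0), np.float64(0.0), np.float64(0.01)]
-1 [np.float64(0.02), np.float64(19.27), np.float64(0.01)]
```

carry_out(
  plan="0 0 0 -0.9 0 0.3;0 0 0 -0.9 0 0.3;0.5 -0.3 0.5 -0.9 -0.5 0.3;0.5 -0.3 0.5 -0.9 -0.5 0.3;0.5 -0.3 0.5 -0.9 -0.5 0.3;0.5 -0.3 0.5 0 -0.5 0.3;0 0 0 0 0 0;0 0 0 0 0 0",
)

```text
time_s: 2.1
eef_pos: [0.341, -0.2203, 0.3444]
eef_rot: [0.095, 0.991, -0.081, -0.053]
wrist_force: [0.1, -0.8, 0.2]
opening: 1.004
grasp_force: 0.0
```

```bash
python3 log.py
```

```text
2.1 [-0.674 -0.283  1.768 -0.218  1.637  1.042] [ 0.341  -0.2203  0.3444] [ 0.0951  0.9908 -0.0805 -0.053 ] 1.004 0.0 [ 0.1 -0.8  0.2] [ 0.07 -0.09 -0.01]
```

```bash
cat >> h.py <<'E'
def Rp(az,pit,lean=0):  # tool z heading az, pitched 'pit' deg below level; tool x = mouth-ish side
    a,p=np.radians([az,pit]); z=np.array([np.cos(a)*np.cos(p),np.sin(a)*np.cos(p),-np.sin(p)])
    x=np.array([np.cos(a)*np.sin(p),np.sin(a)*np.sin(p),np.cos(p)])
    return Ro.from_matrix(np.c_[x,np.cross(z,x),z])
E
python3 - <<'E'
from h import *
p=fit(); print(p.round(4),[np.abs(fk(q,p)[0]-x).max().round(4) for q,x,_ in load()])
q0=load()[-1][0]
def t(n,x,R):
    q,c=ik(x,R,p,q0); print(n,q.round(2),"%.1e"%c)
for az in(90,110,130,-60,-50):
  for pit in(10,20):
    R=Rp(az,pit); g=np.array([.53,-.18,.10])
    t(("grasp",az,pit),g+.025*R.as_matrix()[:,2],R)
for pit in(90,96,106,70,60):
    R=Rp(90,pit); t(("lay",pit),np.array([.517,.172,.0685])+.025*R.as_matrix()[:,2],R)
for pit in(110,120,130):
    R=Rp(90,pit); t(("tip",pit),np.array([.517,.172,.25])+.025*R.as_matrix()[:,2],R)
E
```

```text
[ 0.3134  0.1178  0.4382  0.0854  0.5145 -0.      0.3574] [np.float64(0.0), np.float64(0.0), np.float64(0.0), np.float64(0.0)]
('grasp', 90, 10) [-0.92  1.02  1.22  0.76  2.11 -0.99] 3.5e-22
('grasp', 90, 20) [-0.91  0.91  1.28  0.68  1.99 -1.  ] 2.0e-20
('grasp', 110, 10) [-0.8   1.15  0.96  0.59  2.32 -1.06] 7.6e-25
('grasp', 110, 20) [-0.79  1.03  1.04  0.51  2.19 -1.1 ] 5.3e-23
('grasp', 130, 10) [-0.66  1.25  0.75  0.35  2.5  -1.25] 1.9e-23
('grasp', 130, 20) [-0.66  1.13  0.85  0.28  2.35 -1.3 ] 2.8e-20
('grasp', -60, 10) [-0.04  0.63  2.15  4.24  1.21 -1.9 ] 1.7e-19
('grasp', -60, 20) [-0.09  0.46  2.2   4.28  0.98 -2.02] 4.3e-04
('grasp', -50, 10) [-0.15  0.6   2.27  3.92  1.19 -1.77] 1.7e-18
('grasp', -50, 20) [-0.18  0.41  2.3   4.01  0.91 -1.92] 3.4e-19
('lay', 90) [ 0.1   0.3   1.8  -0.    1.05  0.1 ] 2.8e-17
('lay', 96) [ 0.17  0.33  1.77 -0.12  1.07  0.22] 1.2e-18
('lay', 106) [ 0.27  0.39  1.71 -0.3   1.14  0.4 ] 8.3e-20
('lay', 70) [-0.12  0.28  1.87  0.4   1.07 -0.32] 1.6e-18
('lay', 60) [-0.22  0.32  1.88  0.57  1.13 -0.52] 1.2e-19
('tip', 110) [ 0.3   0.21  1.55 -0.33  1.5   0.35] 1.0e-20
('tip', 120) [ 0.39  0.28  1.51 -0.48  1.57  0.44] 1.2e-18
('tip', 130) [ 0.46  0.37  1.46 -0.62  1.64  0.52] 1.2e-17
```

```bash
cat >> h.py <<'E'
P=np.array([.3134,.1178,.4382,.0854,.5145,0,.3574])
def plan(way,start=None,q0=None):
    """way: list of (pos,Rot,nrows); prints rows, 8 per call, rounded to 0.01, rows re-aimed so rounding does not add up"""
    P=fit()
    if start is None:
        from bench import ctrl
        o=ctrl.get_obs(); x=o["eef_pos"]; R=Ro.from_quat(np.roll(o["eef_rot"],-1)); q=o["q"]
    else: (x,R),q=start,q0
    rows=[];mx=0;d=np.array([2.57,2.57,3.01,3.14,3.14,3.14])*.7/12
    for X,Q,n in way:
        for k in range(n,0,-1):
            s=np.round(R.inv().apply((X-x)/k)/.04,2); t=np.round((R.inv()*Q).as_rotvec()/k/.1,2)
            assert max(abs(s).max(),abs(t).max())<=1,(s,t,n)
            x=x+R.apply(s*.04); R=R*Ro.from_rotvec(t*.1)
            r=least_squares(lambda v:np.r_[(fk(v,P)[0]-x)*5,(R.inv()*fk(v,P)[1]).as_rotvec()],q)
            mx=max(mx,(abs(r.x-q)/d).max()); q=r.x; rows.append(" ".join("%g"%v for v in np.r_[s,t]+0.))
    while len(rows)%8: rows.append("0 0 0 0 0 0")
    for i in range(0,len(rows),8): print(";".join(rows[i:i+8]))
    print("end",x.round(4),q.round(2),"speed/limit",round(mx,2))
    return (x,R),q
E
python3 - <<'E'
from h import *
R=Rp(110,15); d=R.as_matrix()[:,2]; pre=np.array([.53,-.18,.105])-.11*d
plan([(pre+[0,0,.17],R,20),(pre,R,8)]); print(pre)
E
```

```text
0.29 0.02 0.03 0.69 0.51 -0.88;0.29 0.05 0.04 0.69 0.51 -0.88;0.28 0.08 0.05 0.69 0.51 -0.88;0.27 0.1 0.06 0.69 0.51 -0.88;0.26 0.13 0.07 0.69 0.51 -0.88;0.24 0.16 0.07 0.69 0.51 -0.88;0.22 0.18 0.07 0.69 0.51 -0.88;0.2 0.21 0.06 0.69 0.51 -0.88
0.18 0.23 0.06 0.69 0.51 -0.88;0.16 0.25 0.05 0.69 0.51 -0.88;0.13 0.26 0.04 0.69 0.52 -0.88;0.1 0.27 0.03 0.7 0.51 -0.88;0.08 0.29 0.01 0.69 0.52 -0.88;0.05 0.29 0 0.7 0.51 -0.88;0.03 0.29 -0.02 0.69 0.52 -0.88;0 0.29 -0.04 0.7 0.51 -0.88
-0.02 0.29 -0.06 0.69 0.52 -0.88;-0.04 0.28 -0.08 0.7 0.51 -0.88;-0.06 0.27 -0.1 0.69 0.52 -0.88;-0.08 0.27 -0.13 0.7 0.51 -0.89;-0.51 0 0.14 0 0 0;-0.51 0 0.14 0 0 0;-0.51 0 0.14 0 0 0;-0.51 0 0.14 0 0 0
-0.52 0 0.14 0 0 0;-0.51 0 0.13 0 0 0;-0.52 0 0.14 0 0 0;-0.51 -0.01 0.13 0 0 0;0 0 0 0 0 0;0 0 0 0 0 0;0 0 0 0 0 0;0 0 0 0 0 0
end [ 0.5662 -0.28    0.1336] [-0.85  1.31  0.49  0.65  2.53 -0.91] speed/limit 0.86
[ 0.56634027 -0.27984407  0.13347009]
```

carry_out(
  plan="0.29 0.02 0.03 0.69 0.51 -0.88;0.29 0.05 0.04 0.69 0.51 -0.88;0.28 0.08 0.05 0.69 0.51 -0.88;0.27 0.1 0.06 0.69 0.51 -0.88;0.26 0.13 0.07 0.69 0.51 -0.88;0.24 0.16 0.07 0.69 0.51 -0.88;0.22 0.18 0.07 0.69 0.51 -0.88;0.2 0.21 0.06 0.69 0.51 -0.88",
)

```text
time_s: 2.77
eef_pos: [0.4301, -0.2485, 0.3339]
eef_rot: [-0.176, 0.936, 0.269, 0.142]
wrist_force: [-0.3, -0.8, -0.3]
opening: 0.999
grasp_force: 0.0
```

carry_out(
  plan="0.18 0.23 0.06 0.69 0.51 -0.88;0.16 0.25 0.05 0.69 0.51 -0.88;0.13 0.26 0.04 0.69 0.52 -0.88;0.1 0.27 0.03 0.7 0.51 -0.88;0.08 0.29 0.01 0.69 0.52 -0.88;0.05 0.29 0 0.7 0.51 -0.88;0.03 0.29 -0.02 0.69 0.52 -0.88;0 0.29 -0.04 0.7 0.51 -0.88",
)

```text
time_s: 3.43
eef_pos: [0.5197, -0.2736, 0.3171]
eef_rot: [-0.411, 0.659, 0.555, 0.298]
wrist_force: [0.2, -0.8, 0.3]
opening: 1.005
grasp_force: 0.0
```

carry_out(
  plan="-0.02 0.29 -0.06 0.69 0.52 -0.88;-0.04 0.28 -0.08 0.7 0.51 -0.88;-0.06 0.27 -0.1 0.69 0.52 -0.88;-0.08 0.27 -0.13 0.7 0.51 -0.89;0 0 0 0 0 0;0 0 0 0 0 0;0 0 0 0 0 0;0 0 0 0 0 0",
)

```text
time_s: 4.1
eef_pos: [0.562, -0.2735, 0.3046]
eef_rot: [-0.487, 0.462, 0.652, 0.352]
wrist_force: [0.5, -0.1, 0.9]
opening: 1.004
grasp_force: 0.0
```

```bash
python3 log.py
python3 - <<'E'
from h import *
from bench import ctrl
R=Rp(110,15); d=R.as_matrix()[:,2]; pre=np.array([.53,-.18,.105])-.11*d
plan([(pre,R,8)])
for n in("top","side"):
    c=ctrl.camera(n); cv2.imwrite(f"pics/{n}1.png",c["pixels"][:,:,::-1]); pickle.dump(c,open(n+"1.pkl","wb"))
a=cv2.imread("pics/top1.png")[150:330,250:500];b=cv2.imread("pics/side1.png")[130:300,290:460]
W=np.zeros((510,800,3),np.uint8);a=cv2.resize(a,None,fx=1.9,fy=1.9);b=cv2.resize(b,None,fx=1.9,fy=1.9)
W[:a.shape[0],:a.shape[1]]=a;W[:b.shape[0],475:475+b.shape[1]]=b;cv2.imwrite("pics/c1.png",W)
E
```

```text
4.1 [-0.858  1.072  0.564  0.821  2.627 -0.717] [ 0.562  -0.2735  0.3046] [-0.4869  0.4621  0.652   0.3524] 1.004 0.0 [ 0.5 -0.1  0.9] [-0.37 -0.17  0.03]
-0.52 0 0.13 0.03 0.02 0.01;-0.52 0 0.12 0.02 0.02 0;-0.52 0 0.12 0.03 0.03 0.01;-0.52 0 0.12 0.02 0.02 0;-0.52 0.01 0.12 0.03 0.03 0.01;-0.52 0.01 0.12 0.02 0.02 0;-0.53 0 0.12 0.03 0.03 0.01;-0.52 0.01 0.12 0.02 0.02 0
end [ 0.5665 -0.28    0.1335] [-0.85  1.31  0.49  0.65  2.53 -0.91] speed/limit 0.24
```

View pics/c1.png

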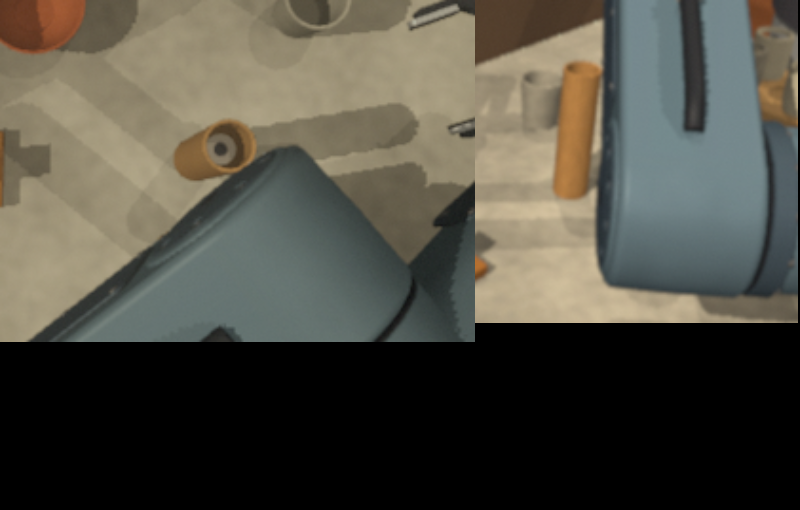

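The middle tube is untouched, with its rim at (220,150) in the crop. The elbow hides the other tubes, and the open fingertips show at the right edge. I'll check where they project and continue.

Run:
```python
from h import *
from bench import ctrl
c=pickle.load(open("top1.pkl","rb")); o=ctrl.get_obs(); R=Ro.from_quat(np.roll(o["eef_rot"],-1))
for k in(-.045,0,.045): print(proj(c,o["eef_pos"]+R.apply([0,k,-.013])).round(1), proj(c,o["eef_pos"]+R.apply([0,k,-.05])).round(1))
print(proj(c,[.53,-.18,.2]))
```

```text
[460.9 225.6] [484.9 217.9]
[450.7 198.8] [474.4 190.8]
[440.6 172.4] [464.  164.1]
[370.88078634 226.7004408 ]
```

carry_out(
  plan="-0.52 0 0.13 0.03 0.02 0.01;-0.52 0 0.12 0.02 0.02 0;-0.52 0 0.12 0.03 0.03 0.01;-0.52 0 0.12 0.02 0.02 0;-0.52 0.01 0.12 0.03 0.03 0.01;-0.52 0.01 0.12 0.02 0.02 0;-0.53 0 0.12 0.03 0.03 0.01;-0.52 0.01 0.12 0.02 0.02 0",
)

```text
time_s: 4.87
eef_pos: [0.567, -0.2785, 0.1319]
eef_rot: [-0.499, 0.455, 0.65, 0.349]
wrist_force: [-0.7, -0.6, 0.1]
opening: 0.997
grasp_force: 0.0
```

```bash
python3 log.py
python3 - <<'E'
from h import *
R=Rp(110,15); d=R.as_matrix()[:,2]; g=np.array([.53,-.18,.10])
plan([(g+.024*d,R,8)])
E
```

```text
4.87 [-0.851  1.314  0.487  0.653  2.529 -0.912] [ 0.567  -0.2785  0.1319] [-0.4992  0.4545  0.6499  0.349 ] 0.997 0.0 [-0.7 -0.6  0.1] [-0.4  -0.19  0.05]
-0.01 0 0.42 0 0 0;-0.01 0 0.42 0 0 0;-0.01 0 0.42 0 0 0;-0.01 0 0.42 0 0 0;-0.01 -0.01 0.42 0 0 0;-0.01 0 0.42 0 0 0;-0.02 -0.01 0.41 -0.01 0 0;-0.01 0 0.42 0 -0.01 0
end [ 0.5222 -0.158   0.0938] [-0.79  1.09  1.    0.55  2.26 -1.09] speed/limit 0.48
```

Run:
```python
from h import *
from bench import ctrl
c=ctrl.camera("top"); o=ctrl.get_obs(); R=Ro.from_quat(np.roll(o["eef_rot"],-1)); im=c["pixels"][:,:,::-1].copy()
a=cv2.resize(im[150:300,350:550],None,fx=4,fy=4,interpolation=2)
for X,col in [(o["eef_pos"],(0,0,255)),(o["eef_pos"]+R.apply([0,.0425,-.013]),(255,0,0)),(o["eef_pos"]+R.apply([0,-.0425,-.013]),(0,255,0)),([.53,-.18,.2],(255,255,0)),([.53,-.18,0],(255,0,255))]:
    u=(proj(c,X)-[350,150])*4; cv2.circle(a,tuple(int(v) for v in u),4,col,-1)
cv2.imwrite("pics/c2.png",a)
```

```text
(no output)
```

View pics/c2.png

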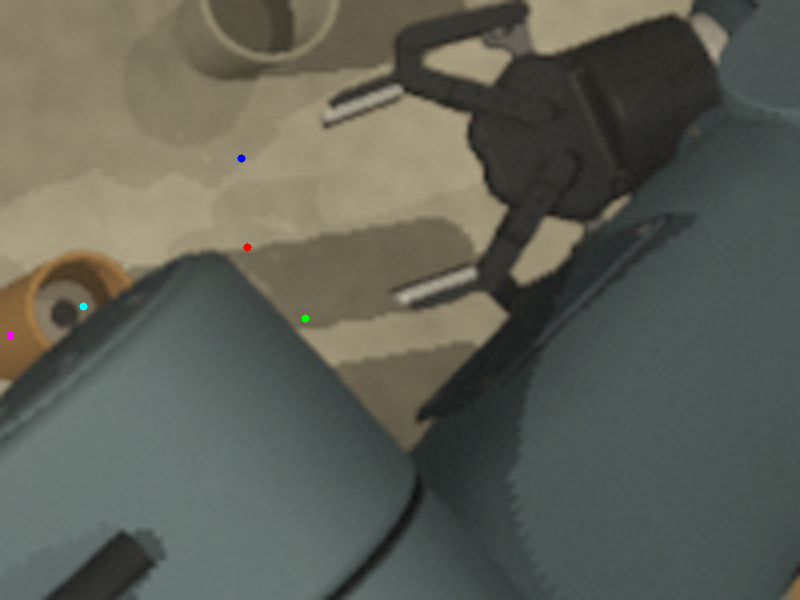

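The top view shows the fingertips ~22 px (about 45 mm) further back than the TCP projection. Before closing in I'll check this in the side view.

Run:
```python
from h import *
from bench import ctrl
c=ctrl.camera("side"); o=ctrl.get_obs(); R=Ro.from_quat(np.roll(o["eef_rot"],-1)); a=c["pixels"][:,:,::-1].copy()
for X,col in [(o["eef_pos"],(0,0,255)),(o["eef_pos"]+R.apply([0,.0425,-.013]),(255,0,0)),(o["eef_pos"]+R.apply([0,-.0425,-.013]),(0,255,0)),(o["eef_pos"]+R.apply([0,0,-.357]),(255,255,255)),([.53,-.18,.2],(255,255,0)),([.53,-.18,0],(255,0,255))]:
    u=proj(c,X); print(u.round(0)); cv2.circle(a,tuple(int(v) for v in u),2,col,-1)
cv2.imwrite("pics/s2.png",a)
```

```text
[356. 176.]
[344. 170.]
[372. 177.]
[391. 114.]
[346. 166.]
[340. 231.]
```

View pics/s2.png

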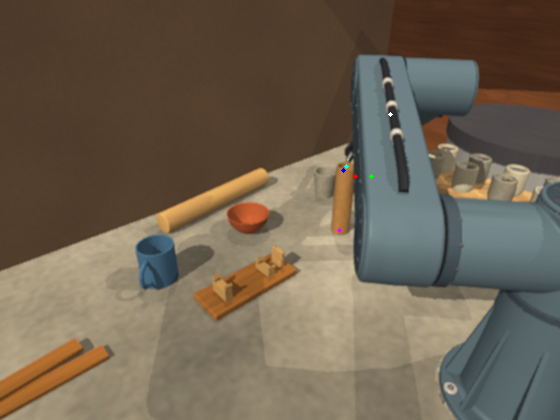

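Run:
```python
from h import *
from bench import ctrl
s=ctrl.camera("side"); t=ctrl.camera("top"); o=ctrl.get_obs(); R=Ro.from_quat(np.roll(o["eef_rot"],-1))
g=s["pixels"][138:180,338:362].astype(int)
for r in range(0,42,2): print(138+r,' '.join('%3d'%v for v in g[r].sum(1)//3))
def tri(a,b):
    o1,d1=ray(t,*a);o2,d2=ray(s,*b); k=np.linalg.lstsq(np.c_[d1,-d2],o2-o1,rcond=None)[0]; p,q=o1+k[0]*d1,o2+k[1]*d2; return (p+q)/2,np.linalg.norm(p-q)
for b in[(345,155),(345,160),(347,157)]:
    X,e=tri((431,180),b); print(b,X.round(3),e.round(4),R.inv().apply(X-o["eef_pos"]).round(3))
```

```text
138  59  57  58  58  58  57  58  58  57  58  60  62  62  63  58  53  50  49  48  50  60  71  70  71
140  58  57  58  58  58  58  58  57  57  59  62  62  63  56  54  50  49  50  50  49  61  70  67  69
142  58  57  57  57  56  57  58  58  64  69  68  61  53  50  47  48  51  49  49  51  59  70  70  70
144  56  56  61  69  78  88 109 127 122 104  81  60  49  42  42  46  48  49  50  51  57  70  69  68
146  93 106 124 139 150 153 152 138 109  74  54  44  36  29  31  43  49  48  48  48  58  70  67  65
148 154 157 158 160 160 154 133  92  57  42  37  34  27  27  36  44  48  50  48  49  58  69  68  67
150 162 162 161 162 163 155 123  76  42  36  38  39  41  43  44  47  49  48  49  63  81  79  68  66
152 163 161 161 162 162 151 116  69  39  35  44  70 103 114  88  62  52  48  50  60  77  74  67  67
154 160 159 159 160 159 154 128  89  53  47  81 126 147 125  93  91  79  56  48  49  54  63  65  67
156 156 157 158 160 161 163 158 138 101  97 134 141 113  64  45  60  59  50  48  47  52  60  66  66
158 158 158 158 159 159 161 157 134 119 141 144 105  52  43  69  70  59  50  49  48  52  62  71  68

[... 491 characters left out ...]
  69  70
170 112 120 124 126 127 127 126 122 119 119 118 117 114 112 101  82  60  47  48  49  50  56  64  65
172 115 119 123 126 125 124 124 119 117 114 112 109 106  99  90  75  58  49  48  49  48  57  65  66
174 116 119 124 126 126 124 123 122 118 115 114 109 104  99  88  73  57  49  48  47  50  54  63  67
176 118 120 123 126 126 126 126 123 117 113 113 108 103  96  86  71  56  51  49  47  50  53  60  66
178 120 124 125 124 126 125 124 120 116 115 112 107 102  94  85  71  58  52  48  47  50  56  65  70
(345, 155) [ 0.626 -0.3    0.168] 0.0081 [ 0.024  0.048 -0.049]
(345, 160) [ 0.629 -0.307  0.149] 0.0078 [ 0.004  0.048 -0.051]
(347, 157) [ 0.625 -0.305  0.161] 0.0021 [ 0.016  0.045 -0.051]
```

Triangulated, the open tips lie ~50 mm behind the reported TCP, where I expected 13 mm. The planned advance is safe either way, so I'll make it and measure again near the tube.

carry_out(
  plan="-0.01 0 0.42 0 0 0;-0.01 0 0.42 0 0 0;-0.01 0 0.42 0 0 0;-0.01 0 0.42 0 0 0;-0.01 -0.01 0.42 0 0 0;-0.01 0 0.42 0 0 0;-0.02 -0.01 0.41 -0.01 0 0;-0.01 0 0.42 0 -0.01 0",
)

```text
time_s: 5.73
eef_pos: [0.5227, -0.1574, 0.096]
eef_rot: [-0.498, 0.455, 0.651, 0.349]
wrist_force: [0.5, -0.7, 0.0]
opening: 0.997
grasp_force: 0.0
```

```bash
python3 log.py
cat > look.py <<'E'
import sys
from h import *
from bench import ctrl
o=ctrl.get_obs(); R=Ro.from_quat(np.roll(o["eef_rot"],-1)); C=[]
for n,(v0,v1,u0,u1) in (("top",(150,300,320,470)),("side",(100,250,280,430))):
    if len(sys.argv)>2: v0,v1,u0,u1=eval(sys.argv[2])[n]
    c=ctrl.camera(n); pickle.dump(c,open(n+sys.argv[1]+".pkl","wb")); a=cv2.resize(c["pixels"][v0:v1,u0:u1,::-1],(400,400),interpolation=2)
    f=400/(v1-v0)
    for k,z,col in((0,0,(0,0,255)),(.0425,-.013,(255,0,0)),(-.0425,-.013,(0,255,0))):
        u=(proj(c,o["eef_pos"]+R.apply([0,k,z]))-[u0,v0])*f; cv2.circle(a,tuple(int(v) for v in u),3,col,-1)
    C.append(a)
cv2.imwrite(f"pics/l{sys.argv[1]}.png",np.hstack(C))
E
python3 look.py 3
```

```text
5.73 [-0.792  1.086  1.001  0.547  2.258 -1.085] [ 0.5227 -0.1574  0.096 ] [-0.4977  0.4548  0.6509  0.349 ] 0.997 0.0 [ 0.5 -0.7  0. ] [-0.43 -0.11 -0.04]
```

View pics/l3.png

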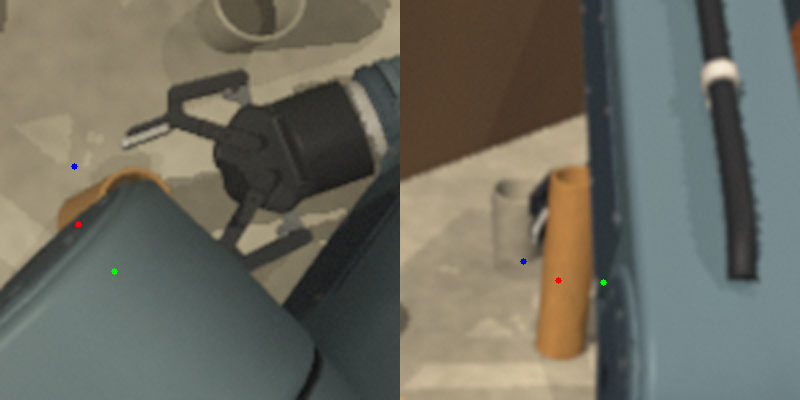

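```bash
cat >> h.py <<'E'
def tri(t,a,s,b):
    o1,d1=ray(t,*a);o2,d2=ray(s,*b); k=np.linalg.lstsq(np.c_[d1,-d2],o2-o1,rcond=None)[0]; p,q=o1+k[0]*d1,o2+k[1]*d2; return (p+q)/2,np.linalg.norm(p-q)
E
python3 - <<'E'
from h import *
from bench import ctrl
t=pickle.load(open("top3.pkl","rb"));s=pickle.load(open("side3.pkl","rb"));o=ctrl.get_obs(); R=Ro.from_quat(np.roll(o["eef_rot"],-1))
g=s["pixels"][164:200,324:346].astype(int).sum(2)//3
for r in range(0,36,2): print(164+r,' '.join('%3d'%v for v in g[r]))
for b in[(330.5,186),(330.5,191),(331,194)]:
    X,e=tri(t,(367,205.5),s,b); print(b,X.round(3),e.round(4),R.inv().apply(X-o["eef_pos"]).round(3))
E
```

```text
164 166 165 167 164 166 165 166 164 167 164 155 135 115 112 104  93  88  91  97 103 109 114
166 160 163 162 163 162 162 163 166 161 140 106  79  87 105  98  82  80  87  97 105 110 115
168 141 145 147 149 152 152 150 139 114  80  55  56  81 105 115 115 113 112 110 111 116 117
170 140 145 150 152 150 140 113  80  57  46  43  57  86 105 115 120 123 128 129 127 126 124
172 140 145 147 144 124  92  62  48  46  35  31  57  91 108 116 120 125 126 125 125 124 121
174 142 145 148 135  98  54  38  35  32  29  35  66  97 111 119 119 125 128 127 126 126 125
176 148 147 148 133  91  48  34  39  41  43  51  73  99 115 120 121 125 126 127 127 127 124
178 138 135 132 117  81  43  33  38  52  89 118 116 111 116 122 124 125 127 126 127 126 121
180 135 132 127 115  89  63  47  58 104 143 150 129 113 116 122 126 126 126 124 125 124 121
182 130 128 124 119 109  89  79 109 143 140 110  98 107 116 122 125 127 126 124 125 124 121
184 131 128 123 117 101  96 128 151 131  84  64  90 109 117 123 125 125 126 127 126 125 121
186 132 128 123 115  99 117 152 139  85  41  58  95 111 118 122 126 128 128 128 127 124 121
188 131 130 124 114 102 109 123  97  50  37  69  98 112 117 122 125 126 126 128 126 122 119
190 129 124 119 113 108 114 117  85  51  61  86 103 112 118 123 123 126 125 125 125 122 119
192 123 120 116 110 102  97  89  74  66  78  96 106 112 118 122 122 124 125 124 124 120 117
194 126 122 117 111 102  94  83  74  73  83  98 108 116 121 123 122 126 126 125 122 120 118
196 129 123 117 110 100  94  92  94 100 102 106 112 119 122 124 124 127 128 126 123 120 119
198 131 128 127 120 116 117 122 127 124 115 109 113 118 122 123 125 124 124 122 121 118 116
(330.5, 186) [ 0.581 -0.188  0.12 ] 0.0048 [ 0.011  0.044 -0.055]
(330.5, 191) [ 0.583 -0.192  0.102] 0.0041 [-0.008  0.045 -0.055]
(331, 194) [ 0.584 -0.195  0.092] 0.0023 [-0.019  0.044 -0.055]
```

carry_out(
  plan="0 0 0.2 0 0 0;0 0 0.2 0 0 0;0 0 0.2 0 0 0;0 0 0.2 0 0 0;0 0 0.2 0 0 0;0 0 0 0 0 0;0 0 0 0 0 0;0 0 0 0 0 0",
)

```text
time_s: 6.5
eef_pos: [0.5089, -0.1206, 0.083]
eef_rot: [-0.5, 0.454, 0.649, 0.349]
wrist_force: [-0.7, -1.2, -0.1]
opening: 1.002
grasp_force: 0.0
```

carry_out(
  plan="0 0 0 0 0 0;0 0 0 0 0 0;0 0 0 0 0 0;0 0 0 0 0 0;0 0 0 0 0 0;0 0 0 0 0 0;0 0 0 0 0 0;0 0 0 0 0 0",
  claw=-0.1,
)

```text
time_s: 7.17
eef_pos: [0.5089, -0.1207, 0.083]
eef_rot: [-0.5, 0.454, 0.65, 0.349]
wrist_force: [0.8, -1.9, 1.4]
opening: 0.584
grasp_force: 64.1
```

```bash
python3 log.py
```

```text
7.17 [-0.771  1.049  1.11   0.542  2.191 -1.11 ] [ 0.5089 -0.1207  0.083 ] [-0.4997  0.4544  0.6495  0.3491] 0.584 64.1 [ 0.8 -1.9  1.4] [-0.55 -0.16 -0.02]
```

carry_out(
  plan="0 0 0 0 0 0;0 0 0 0 0 0;0 0 0 0 0 0;0 0 0 0 0 0;0 0 0 0 0 0;0 0 0 0 0 0;0 0 0 0 0 0;0 0 0 0 0 0",
  claw=-0.15,
)

```text
time_s: 7.83
eef_pos: [0.5089, -0.1206, 0.083]
eef_rot: [-0.5, 0.454, 0.649, 0.349]
wrist_force: [1.5, -2.2, 2.2]
opening: 0.59
grasp_force: 64.2
```

```bash
python3 log.py
python3 - <<'E'
# wrist above: world-only lift 0.12 then re-orient
from h import *
from bench import ctrl
o=ctrl.get_obs(); x=o["eef_pos"]; R=Ro.from_quat(np.roll(o["eef_rot"],-1))
d=R.as_matrix()[:,2]; G=x-.062*d; print("grasp est",G.round(3), "elev of x",np.degrees(np.arcsin(R.as_matrix()[2,0])).round(2))
E
```

```text
7.83 [-0.771  1.049  1.11   0.542  2.191 -1.11 ] [ 0.5089 -0.1206  0.083 ] [-0.4999  0.4543  0.6495  0.3491] 0.59 64.2 [ 1.5 -2.2  2.2] [-0.46 -0.07 -0.07]
grasp est [ 0.529 -0.177  0.099] elev of x 75.14
```

```bash
cat >> h.py <<'E'
FT=None
def tubeframe():  # tube in tool frame at first grasp: foot point and axis
    x=np.array([.5089,-.1206,.083]); R=Ro.from_quat([.4543,.6495,.3491,-.4999])
    f=R.inv().apply(np.array([.529,-.18,0])-x); t=R.inv().apply([0,0,1.]); 
    f[1]+= -(f[1]+.1*t[1])  # pads centre it
    return f,t
def layR(elev,off=15,az=89.6): return Rp(az,off+90-elev)
E
python3 - <<'E'
from h import *
from bench import ctrl
f,t=tubeframe(); print(f.round(4),t.round(4))
o=ctrl.get_obs(); x=o["eef_pos"]; R=Ro.from_quat(np.roll(o["eef_rot"],-1))
RL=layR(6,14.9); print("axis at lay",RL.apply(t).round(4))
foot=np.array([.5175,.079,.058+.07]); X=foot-RL.apply(f)
plan([(x+[0,0,.15],R,8),(X,RL,32)]); print(X)
E
```

```text
[-0.0963  0.0001 -0.0393] [ 9.666e-01 -7.000e-04 -2.565e-01]
axis at lay [0.0062 0.9946 0.1038]
0.45 0 -0.12 0 0 0;0.45 0 -0.12 0 0 0;0.45 0 -0.12 0 0 0;0.45 0 -0.12 0 0 0;0.46 0 -0.12 0 0 0;0.45 0 -0.12 0 0 0;0.46 0 -0.12 0 0 0;0.45 0 -0.12 0 0 0
-0.07 0.08 0.23 -0.07 -0.45 0.1;-0.05 0.08 0.24 -0.07 -0.45 0.1;-0.04 0.08 0.24 -0.07 -0.45 0.1;-0.03 0.08 0.24 -0.07 -0.45 0.1;-0.02 0.08 0.24 -0.07 -0.45 0.1;-0.01 0.08 0.25 -0.07 -0.45 0.1;0 0.08 0.25 -0.07 -0.45 0.1;0.02 0.07 0.25 -0.07 -0.45 0.1
0.03 0.07 0.25 -0.07 -0.45 0.1;0.04 0.07 0.24 -0.07 -0.45 0.1;0.05 0.07 0.24 -0.07 -0.45 0.1;0.06 0.07 0.24 -0.07 -0.45 0.1;0.07 0.06 0.24 -0.07 -0.46 0.1;0.09 0.06 0.23 -0.06 -0.46 0.1;0.1 0.06 0.23 -0.06 -0.45 0.1;0.11 0.06 0.23 -0.07 -0.46 0.1
0.12 0.05 0.22 -0.06 -0.45 0.1;0.13 0.05 0.22 -0.07 -0.46 0.1;0.14 0.05 0.21 -0.06 -0.45 0.1;0.15 0.05 0.2 -0.06 -0.46 0.1;0.16 0.04 0.2 -0.07 -0.45 0.1;0.17 0.04 0.19 -0.06 -0.46 0.1;0.18 0.04 0.18 -0.07 -0.45 0.1;0.18 0.03 0.18 -0.06 -0.46 0.1
0.19 0.03 0.17 -0.06 -0.45 0.11;0.2 0.03 0.16 -0.07 -0.46 0.1;0.21 0.02 0.15 -0.06 -0.45 0.11;0.21 0.02 0.14 -0.07 -0.46 0.1;0.22 0.02 0.13 -0.06 -0.45 0.11;0.23 0.02 0.12 -0.07 -0.46 0.1;0.23 0.01 0.11 -0.06 -0.45 0.11;0.24 0.01 0.1 -0.07 -0.46 0.1
end [0.5181 0.168  0.0741] [ 0.2   0.3   1.73 -0.17  1.15  0.28] speed/limit 0.43
[0.51804894 0.16806056 0.07426786]
```

carry_out(
  plan="0.45 0 -0.12 0 0 0;0.45 0 -0.12 0 0 0;0.45 0 -0.12 0 0 0;0.45 0 -0.12 0 0 0;0.46 0 -0.12 0 0 0;0.45 0 -0.12 0 0 0;0.46 0 -0.12 0 0 0;0.45 0 -0.12 0 0 0",
)

```text
time_s: 8.5
eef_pos: [0.5087, -0.1199, 0.2326]
eef_rot: [-0.501, 0.455, 0.649, 0.349]
wrist_force: [1.4, 0.5, -2.5]
opening: 0.584
grasp_force: 63.8
```

carry_out(
  plan="-0.07 0.08 0.23 -0.07 -0.45 0.1;-0.05 0.08 0.24 -0.07 -0.45 0.1;-0.04 0.08 0.24 -0.07 -0.45 0.1;-0.03 0.08 0.24 -0.07 -0.45 0.1;-0.02 0.08 0.24 -0.07 -0.45 0.1;-0.01 0.08 0.25 -0.07 -0.45 0.1;0 0.08 0.25 -0.07 -0.45 0.1;0.02 0.07 0.25 -0.07 -0.45 0.1",
)

```text
time_s: 9.17
eef_pos: [0.5106, -0.0476, 0.1923]
eef_rot: [-0.376, 0.549, 0.7, 0.259]
wrist_force: [0.1, 0.9, -3.5]
opening: 0.583
grasp_force: 63.7
```

carry_out(
  plan="0.03 0.07 0.25 -0.07 -0.45 0.1;0.04 0.07 0.24 -0.07 -0.45 0.1;0.05 0.07 0.24 -0.07 -0.45 0.1;0.06 0.07 0.24 -0.07 -0.45 0.1;0.07 0.06 0.24 -0.07 -0.46 0.1;0.09 0.06 0.23 -0.06 -0.46 0.1;0.1 0.06 0.23 -0.06 -0.45 0.1;0.11 0.06 0.23 -0.07 -0.46 0.1",
)

```text
time_s: 9.83
eef_pos: [0.5127, 0.0247, 0.1531]
eef_rot: [-0.239, 0.624, 0.726, 0.159]
wrist_force: [0.4, -0.1, -3.8]
opening: 0.584
grasp_force: 63.6
```

carry_out(
  plan="0.12 0.05 0.22 -0.06 -0.45 0.1;0.13 0.05 0.22 -0.07 -0.46 0.1;0.14 0.05 0.21 -0.06 -0.45 0.1;0.15 0.05 0.2 -0.06 -0.46 0.1;0.16 0.04 0.2 -0.07 -0.45 0.1;0.17 0.04 0.19 -0.06 -0.46 0.1;0.18 0.04 0.18 -0.07 -0.45 0.1;0.18 0.03 0.18 -0.06 -0.46 0.1",
)

```text
time_s: 10.5
eef_pos: [0.5146, 0.0971, 0.1136]
eef_rot: [-0.094, 0.677, 0.728, 0.052]
wrist_force: [0.7, 0.2, -3.2]
opening: 0.586
grasp_force: 63.6
```

carry_out(
  plan="0.19 0.03 0.17 -0.06 -0.45 0.11;0.2 0.03 0.16 -0.07 -0.46 0.1;0.21 0.02 0.15 -0.06 -0.45 0.11;0.21 0.02 0.14 -0.07 -0.46 0.1;0.22 0.02 0.13 -0.06 -0.45 0.11;0.23 0.02 0.12 -0.07 -0.46 0.1;0.23 0.01 0.11 -0.06 -0.45 0.11;0.24 0.01 0.1 -0.07 -0.46 0.1",
)

```text
time_s: 11.17
eef_pos: [0.5167, 0.1687, 0.0733]
eef_rot: [0.055, 0.708, 0.702, -0.056]
wrist_force: [0.6, -0.1, -4.8]
opening: 0.587
grasp_force: 63.6
```

```bash
python3 log.py; python3 look.py 4 '{"top":(150,310,130,290),"side":(180,340,170,330)}'
python3 - <<'E'
from h import *
from bench import ctrl
o=ctrl.get_obs(); x=o["eef_pos"]; R=Ro.from_quat(np.roll(o["eef_rot"],-1)); f,t=tubeframe()
F=x+R.apply(f); a=R.apply(t); print("foot",F.round(4),"axis",a.round(4))
for n in("top","side"):
    c=pickle.load(open(n+"4.pkl","rb")); print(n,"foot",proj(c,F).round(1),"mouth",proj(c,F+.2*a).round(1))
E
```

```text
11.17 [ 0.199  0.3    1.733 -0.169  1.149  0.279] [0.5167 0.1687 0.0733] [ 0.0549  0.7075  0.7023 -0.0564] 0.587 63.6 [ 0.6 -0.1 -4.8] [ 0.18  0.03 -0.  ]
foot [0.5153 0.0815 0.1259] axis [0.0037 0.9947 0.1029]
top foot [231.  236.3] mouth [127.4 234.6]
side foot [274.3 229.4] mouth [197.2 257.8]
```

View pics/l4.png

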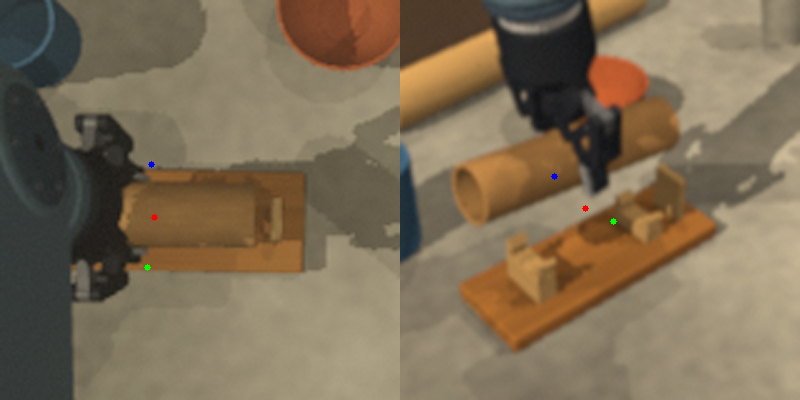

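The tube is held level-ish over the cradle, mouth at the raised end (side crop (480,193)) and foot at top crop col 256, a few mm clear of the stop. I'll shift it +4 mm in y and go down.

Run:
```python
from h import *
from bench import ctrl
o=ctrl.get_obs(); x=o["eef_pos"]; R=Ro.from_quat(np.roll(o["eef_rot"],-1))
plan([(x+[.0012,.004,-.02],layR(6,14.9),4),(x+[.0012,.004,-.06],layR(6,14.9),12)])
print(R.inv().apply([0,0,-.002])/.04)
```

```text
0.04 0.01 0.12 -0.01 0 0.01;0.05 0.01 0.12 -0.01 0 0.01;0.04 0.01 0.12 -0.01 0 0.01;0.05 0 0.12 -0.01 0.01 0.01;0.01 0 0.08 0 0 0;0.01 0 0.08 0 0 0;0.01 0 0.08 0 0 0;0.01 0 0.08 0 0 0
0.01 0 0.08 0 0 0;0.01 0 0.08 0 0 0;0.02 0 0.08 0 0 0;0.01 0 0.09 0 0 0;0.02 0 0.08 0 0 0;0.01 0 0.09 0 0 0;0.02 0 0.08 0 0 0;0.01 0 0.09 0 0 0
end [0.5165 0.1744 0.012 ] [ 0.21  0.4   1.75 -0.18  1.03  0.31] speed/limit 0.06
[0.00778016 0.00022598 0.04939046]
```

carry_out(
  plan="0.04 0.01 0.12 -0.01 0 0.01;0.05 0.01 0.12 -0.01 0 0.01;0.04 0.01 0.12 -0.01 0 0.01;0.05 0 0.12 -0.01 0.01 0.01;0.01 0 0.08 0 0 0;0.01 0 0.08 0 0 0;0.01 0 0.08 0 0 0;0.01 0 0.08 0 0 0",
)

```text
time_s: 11.93
eef_pos: [0.5195, 0.1716, 0.0408]
eef_rot: [0.056, 0.709, 0.701, -0.053]
wrist_force: [-0.5, -0.3, -3.9]
opening: 0.585
grasp_force: 63.6
```

carry_out(
  plan="0.01 0 0.08 0 0 0;0.01 0 0.08 0 0 0;0.02 0 0.08 0 0 0;0.01 0 0.09 0 0 0;0.02 0 0.08 0 0 0;0.01 0 0.09 0 0 0;0.02 0 0.08 0 0 0;0 0 0 0 0 0",
)

```text
time_s: 12.6
eef_pos: [0.5188, 0.1721, 0.0166]
eef_rot: [0.056, 0.709, 0.701, -0.054]
wrist_force: [0.2, 0.6, -4.0]
opening: 0.587
grasp_force: 63.6
```

carry_out(
  plan="0.01 0 0.05 0 0 0;0 0 0 0 0 0;0.01 0 0.05 0 0 0;0 0 0 0 0 0;0 0 0 0 0 0;0 0 0 0 0 0;0 0 0 0 0 0;0 0 0 0 0 0",
)

```text
time_s: 13.27
eef_pos: [0.5195, 0.1724, 0.0135]
eef_rot: [0.056, 0.709, 0.701, -0.053]
wrist_force: [0.2, 0.1, -3.8]
opening: 0.586
grasp_force: 63.6
```

```bash
python3 log.py
```

```text
13.27 [ 0.204  0.394  1.751 -0.177  1.032  0.308] [0.5195 0.1724 0.0135] [ 0.056   0.7086  0.7013 -0.0533] 0.586 63.6 [ 0.2  0.1 -3.8] [ 0.22  0.01 -0.02]
```

carry_out(
  plan="0.01 0 0.05 0 0 0;0 0 0 0 0 0;0.01 0 0.05 0 0 0;0 0 0 0 0 0;0 0 0 0 0 0;0 0 0 0 0 0;0 0 0 0 0 0;0 0 0 0 0 0",
)

```text
time_s: 13.93
eef_pos: [0.5195, 0.1726, 0.0094]
eef_rot: [0.056, 0.709, 0.701, -0.053]
wrist_force: [-1.1, 0.1, -3.8]
opening: 0.583
grasp_force: 63.6
```

carry_out(
  plan="0.01 0 0.05 0 0 0;0 0 0 0 0 0;0 0 0 0 0 0;0 0 0 0 0 0;0 0 0 0 0 0;0 0 0 0 0 0;0 0 0 0 0 0;0 0 0 0 0 0",
)

```text
time_s: 14.6
eef_pos: [0.5195, 0.1727, 0.0074]
eef_rot: [0.056, 0.709, 0.701, -0.053]
wrist_force: [-0.3, 0.1, -3.5]
opening: 0.586
grasp_force: 63.6
```

carry_out(
  plan="0.01 0 0.04 0 0 0;0 0 0 0 0 0;0 0 0 0 0 0;0 0 0 0 0 0;0 0 0 0 0 0;0 0 0 0 0 0;0 0 0 0 0 0;0 0 0 0 0 0",
)

```text
time_s: 15.27
eef_pos: [0.5199, 0.1728, 0.0065]
eef_rot: [0.056, 0.709, 0.701, -0.053]
wrist_force: [-2.8, -0.7, 5.3]
opening: 0.58
grasp_force: 64.4
```

carry_out(
  plan="0 0 0 0 0 0;0 0 0 0 0 0;0 0 0 0 0 0;0 0 0 0 0 0;0 0 0 0 0 0;0 0 0 0 0 0;0 0 0 0 0 0;0 0 0 0 0 0",
  claw=-1,
)

```text
time_s: 15.93
eef_pos: [0.5195, 0.1728, 0.0057]
eef_rot: [0.056, 0.709, 0.701, -0.053]
wrist_force: [0.3, -0.5, -0.9]
opening: 1.003
grasp_force: 0.0
```

carry_out(
  plan="0 0 0 0 0 0;0 0 0 0 0 0;0 0 0 0 0 0;0 0 0 0 0 0;0 0 0 0 0 0;0 0 0 0 0 0;0 0 0 0 0 0;0 0 0 0 0 0",
)

```text
time_s: 16.6
eef_pos: [0.5195, 0.1728, 0.0057]
eef_rot: [0.056, 0.709, 0.701, -0.053]
wrist_force: [0.2, -0.4, -0.1]
opening: 0.999
grasp_force: 0.0
```

```bash
python3 log.py; python3 look.py 5 '{"top":(150,310,130,290),"side":(180,340,170,330)}'
python3 - <<'E'
from h import *
f=np.array([.5175,.079,.058]);a=np.array([.007*.9945,.9945,.1045])
for n in("top","side"):
    c=pickle.load(open(n+"5.pkl","rb")); print(n,"foot",proj(c,f).round(1),"mouth",proj(c,f+.2*a).round(1))
E
```

```text
16.6 [ 0.205  0.407  1.752 -0.179  1.018  0.312] [0.5195 0.1728 0.0057] [ 0.0559  0.7086  0.7014 -0.0534] 0.999 0.0 [ 0.2 -0.4 -0.1] [ 0.04  0.01 -0.04]
top foot [235.3 237.1] mouth [139.2 235.3]
side foot [274.3 252.7] mouth [200.7 283.2]
```

View pics/l5.png

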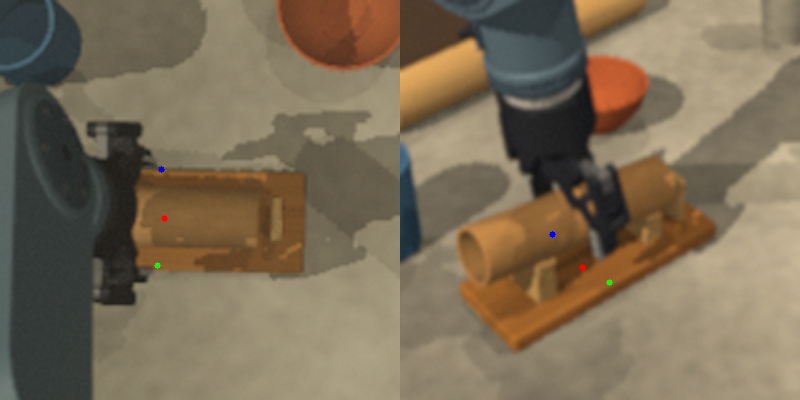

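Run:
```python
from h import *
t=pickle.load(open("top5.pkl","rb"));s=pickle.load(open("side5.pkl","rb"))
for v in(232,236,240): print(v,[int(q.sum()//3) for q in t["pixels"][v,226:248]])
def at(n,u0,u1):pass
for u in(233.5,234.5,235.5): # tube top edge of foot: z .058+.026, y offset -.0027
    print(u,onz(t,u,236,.084).round(4)+[0,.0027,0], onz(t,u,236,.032).round(4)-[0,.0027,0])
print([onz(t,u,236,.06).round(4) for u in(237.5,238.5,239.5)])
```

```text
232 [88, 89, 89, 89, 88, 87, 84, 77, 67, 66, 65, 68, 76, 95, 106, 104, 90, 68, 77, 77, 76, 78]
236 [90, 94, 91, 90, 91, 89, 86, 74, 66, 63, 58, 59, 75, 97, 103, 105, 93, 73, 74, 74, 75, 73]
240 [94, 94, 93, 92, 93, 91, 88, 75, 62, 58, 60, 63, 79, 98, 106, 109, 103, 74, 79, 78, 77, 79]
233.5 [0.5183 0.0831 0.084 ] [0.5214 0.0826 0.032 ]
234.5 [0.5183 0.0811 0.084 ] [0.5214 0.0805 0.032 ]
235.5 [0.5184 0.079  0.084 ] [0.5214 0.0783 0.032 ]
[array([0.5198, 0.0742, 0.06  ]), array([0.5198, 0.0721, 0.06  ]), array([0.5198, 0.07  , 0.06  ])]
```

The tube lies in both saddles with a foot gap of ~10 mm to the stop (top cols 233.5 vs 238.3), which is within the 15 mm limit. Now I'll regrasp, lift and start tipping.

```bash
cat >> h.py <<'E'
def pose(G,elev): # tool pose with grasp point G and tube elevation
    R=layR(elev,14.9); return G+.062*R.as_matrix()[:,2],R
E
python3 - <<'E'
from h import *
from bench import ctrl
o=ctrl.get_obs(); x=o["eef_pos"]; R=Ro.from_quat(np.roll(o["eef_rot"],-1))
G=x-.062*R.as_matrix()[:,2]; print(G.round(4))
A=G+[0,0,.115]
st,q=plan([(x+[0,0,.115],R,8)])
plan([pose(A,-7)+(16,)],st,q)
E
```

```text
[0.5193 0.1823 0.0669]
-0.06 0 -0.36 0 0 0;-0.05 0 -0.35 0 0 0;-0.06 0 -0.36 0 0 0;-0.05 0 -0.35 0 0 0;-0.06 0 -0.36 0 0 0;-0.05 0 -0.35 0 0 0;-0.06 0.01 -0.36 0 0 0;-0.05 0 -0.35 0 0 0
end [0.5194 0.1729 0.1206] [ 0.2   0.24  1.7  -0.16  1.24  0.27] speed/limit 0.16
-0.02 0 0 0 -0.14 0;-0.02 0 0 0 -0.14 0;-0.02 0 0 0 -0.14 0;-0.02 0 0 0 -0.14 0;-0.02 0 0 0 -0.14 0;-0.02 0 0 0 -0.14 0;-0.02 0 0 0 -0.14 0;-0.02 0 0 0 -0.14 0
-0.02 0 0 0 -0.14 -0.01;-0.03 0 0 0 -0.15 0;-0.02 0 0 0.01 -0.14 -0.01;-0.03 0 0 0 -0.15 0;-0.02 0 0 0.01 -0.14 -0.01;-0.03 0 0 0 -0.15 0;-0.02 0 0 0.01 -0.14 -0.01;-0.03 0 0 0 -0.15 0
end [0.5192 0.159  0.1244] [ 0.31  0.33  1.63 -0.37  1.33  0.44] speed/limit 0.08
```

carry_out(
  plan="0 0 0 0 0 0;0 0 0 0 0 0;0 0 0 0 0 0;0 0 0 0 0 0;0 0 0 0 0 0;0 0 0 0 0 0;0 0 0 0 0 0;0 0 0 0 0 0",
  claw=-0.16,
)

```text
time_s: 17.37
eef_pos: [0.5195, 0.1728, 0.0057]
eef_rot: [0.056, 0.709, 0.701, -0.053]
wrist_force: [-1.1, -0.7, 1.1]
opening: 0.59
grasp_force: 36.8
```

carry_out(
  plan="-0.06 0 -0.36 0 0 0;-0.05 0 -0.35 0 0 0;-0.06 0 -0.36 0 0 0;-0.05 0 -0.35 0 0 0;-0.06 0 -0.36 0 0 0;-0.05 0 -0.35 0 0 0;-0.06 0.01 -0.36 0 0 0;-0.05 0 -0.35 0 0 0",
)

```text
time_s: 18.03
eef_pos: [0.5186, 0.1728, 0.1203]
eef_rot: [0.055, 0.709, 0.701, -0.054]
wrist_force: [0.7, 1.0, -3.6]
opening: 0.593
grasp_force: 37.4
```

```bash
python3 log.py
cat > post.py <<'E'
from h import *
from bench import ctrl
import sys
c=ctrl.camera("side"); o=ctrl.get_obs(); x=o["eef_pos"]; R=Ro.from_quat(np.roll(o["eef_rot"],-1))
a=R.apply([np.cos(np.radians(14.9)),0,-np.sin(np.radians(14.9))]); G=x-.062*R.as_matrix()[:,2]; M=G+.098*a
el=np.degrees(np.arcsin(a[2]))
print("t",round(o["time_s"],2),"elev",el.round(2),"mouth",M.round(3),"px",proj(c,M).round(1),"+20",proj(c,M+.02*a).round(1),"grip",round(o["grasp_force"],1),"F",o["wrist_force"].round(1),"T",o["torque"].round(2))
u,v=proj(c,M).astype(int); r0,c0=v-22,u-26; im=c["pixels"][r0:v+30,c0:u+26].astype(int)
sat=im.max(2)-im.min(2); w=((sat<45)&(im.max(2)>90)).astype(np.uint8)
n,l,st,ce=cv2.connectedComponentsWithStats(w)
for i in range(1,n):
    if st[i,4]>15: print("white",ce[i].round(1)+[c0,r0],st[i,:5].tolist())
if len(sys.argv)>1: cv2.imwrite(f"pics/p{sys.argv[1]}.png",cv2.resize(im.astype(np.uint8)[:,:,::-1],None,fx=8,fy=8,interpolation=0))
E
python3 post.py 1
```

```text
18.03 [ 0.205  0.241  1.699 -0.161  1.236  0.27 ] [0.5186 0.1728 0.1203] [ 0.0553  0.7086  0.7014 -0.054 ] 0.593 37.4 [ 0.7  1.  -3.6] [ 0.19 -0.04  0.03]
t 18.08 elev 6.08 mouth [0.521 0.28  0.195] px [193.4 236. ] +20 [183.9 239. ] grip 37.5 F [ 0.8 -0.1 -1. ] T [ 0.22 -0.12 -0.02]
white [210.5 214.9] [34, 0, 18, 6, 26]
white [193.1 250.4] [0, 11, 52, 41, 1086]
```

carry_out(
  plan="-0.02 0 0 0 -0.14 0;-0.02 0 0 0 -0.14 0;-0.02 0 0 0 -0.14 0;-0.02 0 0 0 -0.14 0;-0.02 0 0 0 -0.14 0;-0.02 0 0 0 -0.14 0;-0.02 0 0 0 -0.14 0;-0.02 0 0 0 -0.14 0",
)

```text
time_s: 18.75
eef_pos: [0.5192, 0.1666, 0.1217]
eef_rot: [0.095, 0.704, 0.697, -0.094]
wrist_force: [0.3, -0.3, -3.4]
opening: 0.587
grasp_force: 37.4
```

carry_out(
  plan="-0.02 0 0 0 -0.14 -0.01;-0.03 0 0 0 -0.15 0;-0.02 0 0 0.01 -0.14 -0.01;-0.03 0 0 0 -0.15 0;-0.02 0 0 0.01 -0.14 -0.01;-0.03 0 0 0 -0.15 0;-0.02 0 0 0.01 -0.14 -0.01;-0.03 0 0 0 -0.15 0",
)

```text
time_s: 19.42
eef_pos: [0.5193, 0.159, 0.1245]
eef_rot: [0.135, 0.697, 0.692, -0.135]
wrist_force: [-0.5, -0.1, -3.7]
opening: 0.594
grasp_force: 37.4
```

carry_out(
  plan="-0.02 0 0 0 -0.15 0;-0.03 0 0 0 -0.15 0;-0.02 0 0 0 -0.15 0;-0.02 0 0 0 -0.15 0;-0.03 0 0 0 -0.15 0;-0.02 0 0 0 -0.15 0;-0.03 0 0 0 -0.15 0;-0.02 0 0 0 -0.15 0",
)

```text
time_s: 20.08
eef_pos: [0.5192, 0.1521, 0.1277]
eef_rot: [0.176, 0.687, 0.682, -0.177]
wrist_force: [0.1, 1.1, -3.7]
opening: 0.586
grasp_force: 37.4
```

```bash
python3 post.py 2
```

```text
t 20.13 elev -14.02 mouth [0.52  0.277 0.158] px [197.  251.6] +20 [188.4 257.6] grip 37.5 F [-0.6  0.  -4.1] T [ 0.56 -0.04 -0.01]
white [193.8 258.4] [0, 0, 52, 52, 1462]
```

View pics/p2.png

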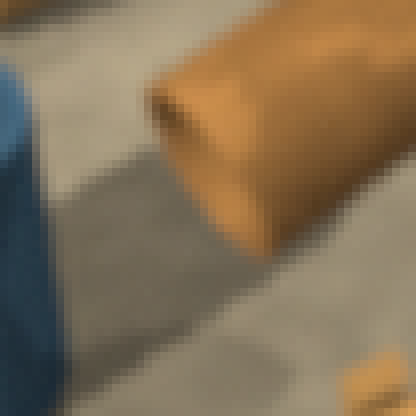

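The tube's mouth is at px (197,251), tipped 14° with no post showing yet. From here I'll measure numerically: pulse the tilt from this reference pose and compare images and moment after each pulse.

```bash
cat > meas.py <<'E'
from h import *
from bench import ctrl
import sys,os
T=[];I=[]
for i in range(4):
    c=ctrl.camera("side"); o=ctrl.get_obs(); T.append(o["torque"][0]); I.append(c["pixels"].astype(float))
x=o["eef_pos"]; R=Ro.from_quat(np.roll(o["eef_rot"],-1)); t0=np.radians(14.9)
a=R.apply([np.cos(t0),0,-np.sin(t0)]); M=x-.062*R.as_matrix()[:,2]+.098*a; n1=np.cross(a,[0,0,1.]);n1/=np.linalg.norm(n1);n2=np.cross(n1,a)
im=np.mean(I,0)
if not os.path.exists("ref.npy"): np.save("ref.npy",im)
d=np.abs(im-np.load("ref.npy")).max(2)
e=proj(c,M+.01*a)-proj(c,M); e/=np.linalg.norm(e)
th=np.linspace(0,2*np.pi,72)
lead=lambda s,r=.016:max((proj(c,M+s*a-(.006*n2 if r<.02 else 0)+r*(np.cos(t)*n1+np.sin(t)*n2))-proj(c,M))@e for t in th)
m=(d>25).astype(np.uint8); u,v=proj(c,M).astype(int); k=np.zeros_like(m); k[v-35:v+40,u-40:u+35]=1; m*=k
N,l,st,ce=cv2.connectedComponentsWithStats(m)
print("t",round(o["time_s"],2),"elev",np.degrees(np.arcsin(a[2])).round(2),"Tx",np.mean(T).round(3),"+-",np.std(T).round(3),"grip",round(o["grasp_force"],1),"rim lead",round(lead(0,.026),1),"lead0/10/20/30",[round(lead(s),1) for s in(0,.01,.02,.03)])
for i in range(1,N):
    if st[i,4]>12:
        ys,xs=np.nonzero(l==i); pr=(np.c_[xs,ys]-proj(c,M))@e
        print("diff area",st[i,4],"cen",ce[i].round(1),"lead %.1f..%.1f"%(pr.min(),pr.max()))
E
python3 meas.py
```

```text
t 20.33 elev -13.89 Tx 0.555 +- 0.016 grip 37.4 rim lead 3.0 lead0/10/20/30 [np.float64(2.3), np.float64(7.4), np.float64(12.6), np.float64(17.8)]
```

carry_out(
  plan="-0.08 0 0 0 -0.5 0;-0.08 0 0 0 -0.5 0;-0.03 0 0 0 -0.2 0;0 0 0 0 0 0;0 0 0 0 0 0;0.03 0 0 0 0.2 0;0.08 0 0 0 0.5 0;0.08 0 0 0 0.5 0",
)

```text
time_s: 21.0
eef_pos: [0.5193, 0.1524, 0.1273]
eef_rot: [0.174, 0.688, 0.683, -0.175]
wrist_force: [-0.7, -0.4, -4.4]
opening: 0.587
grasp_force: 37.5
```

```bash
python3 meas.py
```

```text
t 21.2 elev -13.91 Tx 0.545 +- 0.026 grip 37.4 rim lead 3.0 lead0/10/20/30 [np.float64(2.3), np.float64(7.4), np.float64(12.6), np.float64(17.8)]
diff area 30 cen [225.8 218.4] lead -44.8..-38.4
```

carry_out(
  plan="-0.13 0 0 0 -0.8 0;-0.12 0 0 0 -0.75 0;0 0 0 0 0 0;0 0 0 0 0 0;0 0 0 0 0 0;0.13 0 0 0 0.8 0;0.12 0 0 0 0.75 0;0 0 0 0 0 0",
)

```text
time_s: 21.87
eef_pos: [0.5204, 0.1508, 0.1285]
eef_rot: [0.175, 0.689, 0.682, -0.174]
wrist_force: [1.5, -0.7, -3.2]
opening: 0.589
grasp_force: 37.5
```

```bash
python3 meas.py
```

```text
t 22.07 elev -13.97 Tx 0.553 +- 0.037 grip 37.4 rim lead 3.0 lead0/10/20/30 [np.float64(2.3), np.float64(7.4), np.float64(12.6), np.float64(17.8)]
diff area 26 cen [226.7 219.1] lead -45.0..-40.5
diff area 15 cen [190.8 242. ] lead -2.1..2.6
```

carry_out(
  plan="-0.15 0 0 0 -0.95 0;-0.14 0 0 0 -0.9 0;0 0 0 0 0 0;0 0 0 0 0 0;0 0 0 0 0 0;0.15 0 0 0 0.95 0;0.14 0 0 0 0.9 0;0 0 0 0 0 0",
)

```text
time_s: 22.73
eef_pos: [0.5207, 0.1501, 0.128]
eef_rot: [0.175, 0.689, 0.682, -0.173]
wrist_force: [0.5, -0.3, -3.0]
opening: 0.588
grasp_force: 37.5
```

```bash
python3 meas.py
```

```text
t 22.93 elev -13.97 Tx 0.559 +- 0.023 grip 37.5 rim lead 3.0 lead0/10/20/30 [np.float64(2.3), np.float64(7.4), np.float64(12.5), np.float64(17.8)]
diff area 28 cen [226.9 219.1] lead -44.9..-40.4
diff area 22 cen [190.7 242.3] lead -2.2..2.9
```

carry_out(
  plan="-0.17 0 0 0 -1 0;-0.17 0 0 0 -1 0;-0.02 0 0 0 -0.15 0;0 0 0 0 0 0;0 0 0 0 0 0;0.17 0 0 0 1 0;0.17 0 0 0 1 0;0.02 0 0 0 0.15 0",
)

```text
time_s: 23.6
eef_pos: [0.5206, 0.1496, 0.1267]
eef_rot: [0.175, 0.689, 0.682, -0.173]
wrist_force: [1.6, -0.1, -3.0]
opening: 0.587
grasp_force: 37.5
```

```bash
python3 meas.py
```

```text
t 23.8 elev -13.99 Tx 0.498 +- 0.026 grip 37.5 rim lead 3.0 lead0/10/20/30 [np.float64(2.3), np.float64(7.4), np.float64(12.5), np.float64(17.7)]
diff area 29 cen [227.2 219.1] lead -45.1..-40.6
diff area 33 cen [191.4 242.8] lead -2.3..3.5
diff area 19 cen [196.3 255.3] lead 2.5..4.4
```

carry_out(
  plan="-0.16 0 0 0 -1 0;-0.15 0 0 0 -1 0;-0.06 0 0 0 -0.4 0;0 0 0 0 0 0;0 0 0 0 0 0;0.16 0 0 0 1 0;0.15 0 0 0 1 0;0.06 0 0 0 0.4 0",
)

```text
time_s: 24.47
eef_pos: [0.5203, 0.1494, 0.1248]
eef_rot: [0.174, 0.688, 0.683, -0.173]
wrist_force: [1.3, 0.3, -3.3]
opening: 0.59
grasp_force: 37.5
```

```bash
python3 meas.py
```

```text
t 24.67 elev -13.94 Tx 0.438 +- 0.036 grip 37.5 rim lead 3.0 lead0/10/20/30 [np.float64(2.3), np.float64(7.4), np.float64(12.5), np.float64(17.7)]
diff area 20 cen [226.4 219. ] lead -43.3..-40.1
diff area 34 cen [191.3 242.8] lead -2.0..3.8
diff area 20 cen [196.1 255. ] lead 2.8..4.6
```

```bash
python3 meas.py
python3 - <<'E'
from h import *
from bench import ctrl
c=ctrl.camera("side")["pixels"].astype(int); r=np.load("ref.npy").astype(int)
for v in range(238,266,2):
    print(v,' '.join('%3d/%-3d'%(c[v,u].max()-c[v,u].min(),c[v,u].max()) for u in range(182,206,2)),' | ',' '.join('%3d'%(r[v,u].max()-r[v,u].min()) for u in range(182,206,2)))
E
```

```text
t 24.87 elev -13.95 Tx 0.509 +- 0.02 grip 37.5 rim lead 3.0 lead0/10/20/30 [np.float64(2.3), np.float64(7.4), np.float64(12.5), np.float64(17.7)]
diff area 100 cen [202.8 231. ] lead -39.9..3.2
diff area 72 cen [221.6 248.7] lead -34.8..-5.6
diff area 13 cen [203.6 258.3] lead -2.4..0.4
238  43/176  45/178  45/181  44/179  42/174  48/173  78/172 105/177 109/173 104/169 107/171 108/175  |   42  44  45  49  71 102 115 111 111 108 107 108
240  42/170  43/175  44/178  45/179  57/170  97/179 116/186 114/182 114/181 111/178 109/174 108/172  |   42  42  45  66 103 123 121 123 123 111 106 102
242  41/168  41/173  43/177  46/172  70/144 105/165 126/202 124/200 125/200 123/194 115/183 104/168  |   43  43  44  57  68 103 125 126 123 118 107  98
244  42/168  41/169  41/169  43/168  57/133  64/103  99/158 125/199 123/197 122/196 116/188 102/162  |   40  42  41  49  61  72 107 122 122 118 104  95
246  41/169  41/169  42/168  40/162  56/147  72/117  79/128 105/169 116/185 120/193 116/186 102/163  |   41  42  42  42  65  82  91 112 119 116 101  92
248  40/167  39/163  36/144  30/119  36/120  73/132 
[... 615 characters left out ...]
  56/135 108/178 116/185 105/169  81/131  |   27  26  27  28  26  24  28  76 114 108  90  68
258  26/111  26/113  27/115  29/114  26/112  27/114  27/112  28/111  72/147 111/178 104/167  85/139  |   27  27  27  28  27  26  25  31  75 101  91  64
260  26/113  27/115  27/112  27/112  27/114  27/116  28/114  26/111  30/112  67/140  93/155  87/136  |   27  27  27  26  27  27  27  25  30  62  78  47
262  26/109  25/109  25/109  26/110  27/112  27/112  25/107  25/105  25/105  27/105  48/120  58/132  |   27  26  27  26  27  26  26  25  25  26  33  30
264  26/108  26/110  28/111  27/110  26/107  26/105  25/103  23/103  25/102  25/106  28/119  35/145  |   26  27  27  26  26  25  24  24  25  25  28  34
```

carry_out(
  plan="0.02 0 -0.05 0 0 0;0.02 0 -0.05 0 0 0;0 0 0 0 0 0;0 0 0 0 0 0;0 0 0 0 0 0;0 0 0 0 0 0;0 0 0 0 0 0;0 0 0 0 0 0",
)

```text
time_s: 25.58
eef_pos: [0.5192, 0.1526, 0.1262]
eef_rot: [0.175, 0.687, 0.682, -0.176]
wrist_force: [0.0, 0.0, -3.5]
opening: 0.588
grasp_force: 37.5
```

```bash
python3 log.py; python3 meas.py; python3 log.py; python3 meas.py
```

```text
25.58 [ 0.365  0.38   1.595 -0.474  1.386  0.513] [0.5192 0.1526 0.1262] [ 0.1753  0.6874  0.6824 -0.1764] 0.588 37.5 [ 0.   0.  -3.5] [ 0.51 -0.   -0.01]
t 25.78 elev -13.9 Tx 0.504 +- 0.022 grip 37.5 rim lead 3.0 lead0/10/20/30 [np.float64(2.3), np.float64(7.4), np.float64(12.6), np.float64(17.8)]
25.78 [ 0.365  0.38   1.595 -0.474  1.386  0.513] [0.5192 0.1526 0.1262] [ 0.1753  0.6874  0.6824 -0.1764] 0.589 37.5 [-0.4 -0.  -3.9] [ 0.52 -0.    0.04]
t 25.98 elev -13.9 Tx 0.497 +- 0.021 grip 37.5 rim lead 3.0 lead0/10/20/30 [np.float64(2.3), np.float64(7.4), np.float64(12.6), np.float64(17.8)]
```

carry_out(
  plan="-0.16 0 0 0 -1 0;-0.15 0 0 0 -1 0;-0.06 0 0 0 -0.4 0;0 0 0 0 0 0;0 0 0 0 0 0;0.06 0 -0.01 0 0.4 0;0.15 0 -0.02 0 1 0;0.16 0 -0.02 0 1 0",
)

```text
time_s: 26.65
eef_pos: [0.5195, 0.1541, 0.1268]
eef_rot: [0.174, 0.688, 0.683, -0.174]
wrist_force: [-0.6, -1.0, -3.7]
opening: 0.588
grasp_force: 37.5
```

```bash
sed -i 's/^for i in range(4):/for i in range(6): ctrl.camera("side")\nfor i in range(5):/' meas.py; python3 meas.py; python3 log.py
```

```text
t 27.2 elev -13.95 Tx 0.482 +- 0.037 grip 37.5 rim lead 3.0 lead0/10/20/30 [np.float64(2.3), np.float64(7.4), np.float64(12.6), np.float64(17.8)]
diff area 23 cen [225.8 219.6] lead -44.8..-40.3
diff area 134 cen [195.  252.1] lead -2.8..6.0
27.2 [ 0.367  0.381  1.594 -0.474  1.387  0.513] [0.5189 0.1534 0.1261] [ 0.1753  0.6869  0.6827 -0.177 ] 0.587 37.5 [-0.4 -0.1 -3.7] [ 0.5  -0.02  0.01]
```

carry_out(
  plan="-0.16 0 0 0 -1 0;-0.15 0 0 0 -1 0;-0.06 0 0 0 -0.4 0;0 0 0 0 0 0;0.06 0 -0.01 0 0.4 0;0.15 0 -0.02 0 1 0;0.16 0 -0.02 0 1 0;0 0 0 0 0 0",
)

```text
time_s: 27.87
eef_pos: [0.5208, 0.1531, 0.1294]
eef_rot: [0.175, 0.689, 0.682, -0.173]
wrist_force: [1.0, -0.2, -3.5]
opening: 0.589
grasp_force: 37.6
```

```bash
python3 meas.py
python3 - <<'E'
from h import *
from bench import ctrl
c=ctrl.camera("side")["pixels"].astype(int)
for v in range(240,272,2):
    print(v,' '.join('%3d/%-3d'%(c[v,u].max()-c[v,u].min(),c[v,u].max()) for u in range(174,206,2)))
E
```

```text
t 28.42 elev -13.93 Tx 0.429 +- 0.014 grip 37.5 rim lead 3.0 lead0/10/20/30 [np.float64(2.3), np.float64(7.4), np.float64(12.6), np.float64(17.8)]
diff area 30 cen [226.3 219.5] lead -46.1..-40.4
diff area 227 cen [192.2 253.7] lead -2.8..12.3
240  35/165  42/173  42/174  42/172  41/171  42/175  45/176  72/166 109/180 122/196 122/194 119/188 116/187 109/175 107/172 105/167
242  25/149  43/169  40/166  40/165  42/169  44/174  47/173  64/129  93/148 124/197 128/204 126/199 122/196 111/177 101/163  99/158
244  15/122  40/163  39/162  40/165  41/167  41/170  43/170  56/134  59/95   88/150 120/196 124/199 122/195 113/181 101/162  94/153
246  14/111  41/167  41/166  40/167  41/169  41/170  42/168  48/150  58/136  52/169  78/193 119/196 121/192 112/182 100/162  93/149
248   8/97   40/165  41/166  42/167  41/169  39/162  36/143  40/153  51/196  55/209  58/210  83/197 117/188 104/166  93/150  88/140
250   2/83   39/161  42/169  40/162  36/144  33/135  46/178  58/219  59/223  58/216  57/215  59/208  86/183  94/152  87/142  80/132
252  14/77   35/154  39/161  31/128  30/119  50/185  57/234  56/
[... 555 characters left out ...]
  31/120  28/106  35/97   71/120  46/92 
262  32/69    5/70   26/109  26/110  25/110  26/110  27/111  30/123  41/158  42/162  30/116  27/102  23/100  29/100  44/113  30/115
264  32/70   15/70   21/103  26/109  26/108  27/110  26/110  27/111  39/145  40/153  25/104  24/102  25/103  25/106  29/118  35/146
266  31/68   23/68   19/99   27/110  27/112  26/110  26/111  26/109  27/109  28/116  25/106  26/105  28/117  35/139  36/148  35/148
268  32/69   29/69   17/96   27/114  26/111  27/110  26/109  25/109  27/108  23/106  25/107  29/118  36/145  37/151  37/147  36/145
270  32/69   31/68    7/86   28/112  27/110  24/105  24/98   25/97   23/97   25/103  30/123  33/139  36/146  37/147  38/147  36/147
```

The post shows about 19–20 mm by both the image lead (12.3 px vs 12.6 expected at 20 mm) and the moment change. Now I'll level it and lay it back, 4 mm nearer the stop.

Run:
```python
from h import *
R=Ro.from_quat([.7086,.7014,-.0534,.0559]); X=np.array([.5195,.1688,.0057])
plan([(X+[0,0,.10],R,16),(X+[0,0,.03],R,8),(X+[0,0,.005],R,8)])
print(R.inv().apply([0,0,-.0015])/.04)
```

```text
0.04 0 0.02 0 0.22 0;0.04 0 0.02 0 0.22 0;0.04 0 0.02 0 0.22 0;0.03 0 0.02 0 0.22 0;0.03 0 0.02 0 0.22 0;0.03 0 0.02 0 0.22 0;0.03 0 0.02 0 0.22 0;0.03 0 0.02 0 0.22 0
0.03 0 0.02 0 0.22 0.01;0.03 0 0.03 -0.01 0.21 0;0.03 0 0.03 0 0.22 0.01;0.03 0 0.03 -0.01 0.21 0;0.04 0 0.03 0 0.22 0.01;0.03 0 0.02 -0.01 0.21 0;0.03 0 0.03 0 0.22 0.01;0.04 0.01 0.02 -0.01 0.21 0
0.03 0 0.22 0 0 0;0.03 0 0.22 0 0 0;0.03 0 0.22 0 0 0;0.04 0 0.21 0 0 0;0.03 0 0.22 0 0 0;0.04 0 0.21 0 0 0;0.03 0 0.22 0 0 0;0.04 -0.01 0.21 0 0 0
0.01 0 0.08 0 0 0;0.01 0 0.08 0 0 0;0.01 0 0.08 0 0 0;0.01 0 0.08 0 0 0;0.01 0 0.08 0 0 0;0.01 0 0.07 0 0 0;0.02 0 0.08 0 0 0;0.01 0 0.07 0 0 0
end [0.5196 0.1686 0.0108] [ 0.2   0.4   1.76 -0.18  1.02  0.3 ] speed/limit 0.12
[ 0.00577826 -0.00016169  0.0370518 ]
```

carry_out(
  plan="0.04 0 0.02 0 0.22 0;0.04 0 0.02 0 0.22 0;0.04 0 0.02 0 0.22 0;0.03 0 0.02 0 0.22 0;0.03 0 0.02 0 0.22 0;0.03 0 0.02 0 0.22 0;0.03 0 0.02 0 0.22 0;0.03 0 0.02 0 0.22 0",
)

```text
time_s: 29.13
eef_pos: [0.5193, 0.1607, 0.1169]
eef_rot: [0.114, 0.7, 0.695, -0.115]
wrist_force: [-0.0, 0.3, -4.6]
opening: 0.587
grasp_force: 37.5
```

carry_out(
  plan="0.03 0 0.02 0 0.22 0.01;0.03 0 0.03 -0.01 0.21 0;0.03 0 0.03 0 0.22 0.01;0.03 0 0.03 -0.01 0.21 0;0.04 0 0.03 0 0.22 0.01;0.03 0 0.02 -0.01 0.21 0;0.03 0 0.03 0 0.22 0.01;0.04 0.01 0.02 -0.01 0.21 0",
)

```text
time_s: 29.8
eef_pos: [0.5197, 0.1687, 0.106]
eef_rot: [0.055, 0.709, 0.701, -0.052]
wrist_force: [0.3, -0.6, -3.8]
opening: 0.587
grasp_force: 37.5
```

carry_out(
  plan="0.03 0 0.22 0 0 0;0.03 0 0.22 0 0 0;0.03 0 0.22 0 0 0;0.04 0 0.21 0 0 0;0.03 0 0.22 0 0 0;0.04 0 0.21 0 0 0;0.03 0 0.22 0 0 0;0.04 -0.01 0.21 0 0 0",
)

```text
time_s: 30.47
eef_pos: [0.5196, 0.1688, 0.035]
eef_rot: [0.056, 0.709, 0.701, -0.053]
wrist_force: [-0.8, -0.6, -4.1]
opening: 0.591
grasp_force: 37.4
```

```bash
python3 log.py
python3 - <<'E'
from h import *
from bench import ctrl
o=ctrl.get_obs(); R=Ro.from_quat([.7086,.7014,-.0534,.0559]); X=np.array([.5195,.1688,.0057])
plan([(X+[0,0,.004],R,8)])
# tube droop check: foot-end edge in top view
t=ctrl.camera("top")["pixels"]
print([int(q.sum()//3) for q in t[236,222:248]])
E
```

```text
30.47 [ 0.198  0.357  1.748 -0.174  1.07   0.294] [0.5196 0.1688 0.035 ] [ 0.0561  0.7086  0.7014 -0.0533] 0.591 37.4 [-0.8 -0.6 -4.1] [ 0.15 -0.    0.  ]
0.01 0 0.08 0 0 0;0.01 0 0.08 0 0 0;0.01 0 0.08 0 0 0;0.01 0 0.08 0 0 0;0.01 0 0.08 0 0 0;0.02 0 0.08 0 0 0;0.01 0 0.07 0 0 0;0.02 -0.01 0.08 0 0 0
end [0.5193 0.1689 0.0095] [ 0.2   0.4   1.76 -0.18  1.02  0.3 ] speed/limit 0.04
[94, 92, 93, 92, 91, 92, 91, 91, 92, 91, 91, 81, 65, 63, 58, 59, 77, 100, 106, 104, 93, 74, 74, 75, 75, 76]
```

carry_out(
  plan="0.01 0 0.08 0 0 0;0.01 0 0.08 0 0 0;0.01 0 0.08 0 0 0;0.01 0 0.08 0 0 0;0.01 0 0.08 0 0 0;0.02 0 0.08 0 0 0;0.01 0 0.07 0 0 0;0.02 -0.01 0.08 0 0 0",
)

```text
time_s: 31.18
eef_pos: [0.5196, 0.1688, 0.0105]
eef_rot: [0.056, 0.709, 0.701, -0.053]
wrist_force: [-1.1, 0.6, -3.9]
opening: 0.588
grasp_force: 37.5
```

carry_out(
  plan="0.01 0 0.04 0 0 0;0 0 0 0 0 0;0 0 0 0 0 0;0 0 0 0 0 0;0.01 0 0.02 0 0 0;0 0 0 0 0 0;0 0 0 0 0 0;0 0 0 0 0 0",
)

```text
time_s: 31.85
eef_pos: [0.5195, 0.1693, 0.0082]
eef_rot: [0.056, 0.709, 0.701, -0.053]
wrist_force: [-0.3, 0.7, -3.6]
opening: 0.587
grasp_force: 37.5
```

carry_out(
  plan="0 0 0.025 0 0 0;0 0 0 0 0 0;0 0 0 0 0 0;0 0 0 0 0 0;0 0 0 0 0 0;0 0 0 0 0 0;0 0 0 0 0 0;0 0 0 0 0 0",
)

```text
time_s: 32.52
eef_pos: [0.5195, 0.1691, 0.0072]
eef_rot: [0.056, 0.709, 0.701, -0.053]
wrist_force: [0.7, -0.7, -4.2]
opening: 0.591
grasp_force: 37.5
```

```bash
python3 log.py
```

```text
32.52 [ 0.198  0.402  1.757 -0.179  1.018  0.306] [0.5195 0.1691 0.0072] [ 0.0562  0.7087  0.7013 -0.0531] 0.591 37.5 [ 0.7 -0.7 -4.2] [ 0.04  0.01 -0.  ]
```

carry_out(
  plan="0 0 0.03 0 0 0;0 0 0 0 0 0;0 0 0 0 0 0;0 0 0 0 0 0;0 0 0.02 0 0 0;0 0 0 0 0 0;0 0 0 0 0 0;0 0 0 0 0 0",
)

```text
time_s: 33.18
eef_pos: [0.5196, 0.1688, 0.0055]
eef_rot: [0.056, 0.709, 0.701, -0.053]
wrist_force: [-1.6, 0.1, 0.0]
opening: 0.587
grasp_force: 37.9
```

```bash
python3 log.py
```

```text
33.18 [ 0.198  0.405  1.757 -0.18   1.014  0.306] [0.5196 0.1688 0.0055] [ 0.0563  0.7087  0.7013 -0.053 ] 0.587 37.9 [-1.6  0.1  0. ] [ 0.02  0.2  -0.06]
```

Contact: the cradle is carrying the weight. I'll release and back out straight along the tool axis, which is near vertical.

carry_out(
  plan="0 0 0 0 0 0;0 0 0 0 0 0;0 0 0 0 0 0;0 0 0 0 0 0;0 0 0 0 0 0;0 0 0 0 0 0;0 0 0 0 0 0;0 0 0 0 0 0",
  claw=-1,
)

```text
time_s: 33.85
eef_pos: [0.5195, 0.1688, 0.0052]
eef_rot: [0.056, 0.709, 0.701, -0.053]
wrist_force: [0.4, 0.4, 0.6]
opening: 1.0
grasp_force: 0.0
```

carry_out(
  plan="0 0 -0.25 0 0 0;0 0 -0.35 0 0 0;0 0 -0.5 0 0 0;0 0 -0.5 0 0 0;0 0 -0.5 0 0 0;0 0 -0.5 0 0 0;0 0 -0.5 0 0 0;0 0 -0.5 0 0 0",
)

```text
time_s: 34.52
eef_pos: [0.5189, 0.1913, 0.1493]
eef_rot: [0.056, 0.709, 0.701, -0.053]
wrist_force: [-0.1, -0.2, -0.6]
opening: 0.999
grasp_force: 0.0
```

carry_out(
  plan="0 0 -0.8 0 0 0;0 0 -0.8 0 0 0;0 -0.8 -0.5 0 0 0;0 -0.8 0 0 0 0;0 -0.8 0 0 0 0;0 -0.8 0 0 0 0;0 0 0 0 0 0;0 0 0 0 0 0",
)

```text
time_s: 35.18
eef_pos: [0.3899, 0.2056, 0.2308]
eef_rot: [0.057, 0.708, 0.702, -0.052]
wrist_force: [0.7, 0.4, 0.7]
opening: 0.997
grasp_force: 0.0
```

```bash
python3 log.py
python3 - <<'E'
from h import *
from bench import ctrl
t=ctrl.camera("top");s=ctrl.camera("side")
for n,c in(("top",t),("side",s)): pickle.dump(c,open(n+"9.pkl","wb"))
f=np.array([.518,.0785,.058]);a=np.array([.007,.9945,.1045]);M=f+.2*a
for n,c in(("top",t),("side",s)): print(n,"foot",proj(c,f).round(1),"mouth",proj(c,M).round(1),"+20",proj(c,M+.02*a).round(1))
p=t["pixels"].astype(int)
for v in(230,234,238): print(v,"foot",[int(q.sum()//3) for q in p[v,226:246]]); print("  mouth lo",[(int(q.max()-q.min()),int(q.max())) for q in p[v,118:148]])
p=s["pixels"].astype(int); w=((p.max(2)>180)&(p.max(2)-p.min(2)<70)).astype(np.uint8); w[:260]=0;w[320:]=0;w[:,:165]=0;w[:,225:]=0
n,l,st,ce=cv2.connectedComponentsWithStats(w)
print([(ce[i].round(1).tolist(),st[i].tolist()) for i in range(1,n) if st[i,4]>10])
E
```

```text
35.18 [ 0.336 -0.097  1.826 -0.148  1.46   0.365] [0.3899 0.2056 0.2308] [ 0.0566  0.7082  0.7018 -0.0522] 0.997 0.0 [0.7 0.4 0.7] [ 0.14 -0.03 -0.04]
top foot [235.5 236.9] mouth [139.4 235. ] +20 [129.6 234.8]
side foot [274.4 252.5] mouth [200.7 282.9] +20 [192.1 286.5]
230 foot [97, 98, 98, 97, 97, 94, 95, 93, 87, 71, 67, 67, 71, 87, 100, 99, 88, 68, 78, 74]
  mouth lo [(30, 121), (30, 121), (31, 122), (30, 122), (33, 124), (33, 127), (33, 126), (33, 129), (33, 129), (33, 126), (35, 133), (38, 146), (40, 156), (40, 156), (41, 151), (38, 144), (37, 143), (37, 143), (52, 144), (79, 143), (83, 144), (82, 145), (81, 145), (83, 144), (84, 144), (82, 145), (82, 144), (83, 147), (82, 145), (82, 145)]
234 foot [112, 113, 112, 109, 109, 108, 107, 108, 98, 70, 55, 58, 71, 93, 100, 98, 87, 66, 72, 69]
  mouth lo [(34, 127), (35, 127), (32, 125), (33, 126), (33, 126), (33, 127), (32, 128), (32, 128), (32, 128), (33, 129), (37, 151), (41, 177), (42, 183), (41, 183), (41, 182), (42, 182), (40, 172), (45, 166), (62, 160), (85, 152), (87, 153), (87, 153), (86, 153), (86, 153), (86, 153), (89, 153), (87, 152), (87, 152), (87, 151), (86, 150)]
238 foot [115, 115, 115, 114, 113, 113, 113, 114, 101, 66, 56, 59, 77, 99, 100, 100, 95, 70, 71, 73]
  mouth lo [(32, 122), (30, 121), (32, 124), (34, 125), (34, 126), (34, 126), (33, 125), (34, 125), (33, 126), (34, 124), (34, 146), (39, 171), (44, 176), (43, 176), (42, 174), (43, 175), (42, 168), (45, 154), (65, 154), (88, 154), (87, 154), (86, 153), (88, 154), (88, 153), (87, 152), (85, 153), (88, 152), (86, 154), (91, 154), (88, 155)]
[([195.8, 283.6], [189, 277, 16, 17, 149])]
```

Run:
```python
from h import *
t=pickle.load(open("top9.pkl","rb"));s=pickle.load(open("side9.pkl","rb"))
f=np.array([.518,.0805,.058]);a=np.array([.007,.9945,.1045]);a/=np.linalg.norm(a);n=np.cross([1,0,0],a);M=f+.2*a
th=np.linspace(0,2*np.pi,72)
ring=lambda c,s_,r,o:np.array([proj(c,M+s_*a+o*n+r*(np.cos(x)*n+np.sin(x)*np.cross(a,n))) for x in th])
print("rim minU",ring(t,0,.026,0)[:,0].min().round(1))
for q in(.01,.015,.02,.025,.03): print(q,"top minU",ring(t,q,.016,-.006)[:,0].min().round(1),"side u,v range",ring(s,q,.016,-.006).min(0).round(1),ring(s,q,.016,-.006).max(0).round(1))
```

```text
rim minU 135.9
0.01 top minU 132.5 side u,v range [191.4 280. ] [199.8 295. ]
0.015 top minU 130.0 side u,v range [189.3 280.9] [197.6 296. ]
0.02 top minU 127.5 side u,v range [187.1 281.8] [195.4 296.9]
0.025 top minU 125.0 side u,v range [184.9 282.7] [193.2 297.9]
0.03 top minU 122.5 side u,v range [182.7 283.6] [191.  298.8]
```

```bash
python3 -c "
from bench import ctrl
print(ctrl.hand_in())"
```

```text
the job is handed in; nothing more can be done
None
```

The job is handed in: the tube lies in the cradle with its mouth at the raised end, the foot about 8 mm short of the end stop and the post showing about 18 mm, and the gripper is clear of everything.

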